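Free a seized filter cartridge and lay it in the spent tray

ROBOT

A 6-joint arm with a two-finger parallel gripper is mounted at the origin on the work surface. World frame = base frame: x ahead of the robot, y to its left, z up, the work surface at z = 0. Lengths are in m, angles in rad, forces in N, time in s.
With the tool pointing down it reaches from about 0.25 to 0.725 m from the base axis. Payload 9.7 kg.
Tool frame: the origin (TCP) lies midway between the tips of the shut fingers; the grasp point (between the pads) lies 19 mm behind it (ctrl.grip_point_offset is the distance from the TCP to the grasp point, in m); x points along the fingers, y is the direction in which the jaws open and shut, and the axes are right-handed (so a half turn about x gives the same grasp; the last joint's range is limited). The gripper opens to 85 mm and grips with 20 to 120 N. Pads are 22 mm wide; open, the fingers measure 114 mm over their backs; the gripper's body (76 mm by 85 mm) begins 54 mm behind the grasp point. The pads swing forward as they close: fully open they stand 13 mm farther back than shut.
Start: joints at [-1.207, 0.087, 0.176, 1.66, 0, 1.571], TCP at [0.196, -0.514, 0.231] pointing down, gripper open.
Joint ranges: [-3.13, 3.13], [-0.85, 1.81], [-1.15, 1.24], [-2.2, 2.28], [-1.44, 1.52], [-3.14, 3.14]. Speed limits (rad/s): [2.22, 2.22, 2.57, 3.14, 3.14, 3.14].

INTERFACE

Orientations are given as a unit quaternion [x, y, z, w].
In Python, from bench import ctrl gives the robot as it stands. The module is installed in compiled form; this text tells all that it offers.
- The arm moves only by the shell command python3 -m inch 'ROWS'. ROWS is text: rows parted by semicolons, each of 7 numbers parted by spaces: the shift along the tool's x, y, z in mm, then the turn, a rotation vector about the tool's x, y, z in rad, then the opening, from 0 (shut) to 1 (fully open). In form: dx dy dz ax ay az fingers; .... A call has 1 to 12 rows; each row is the pose to reach, as a shift and turn from the pose measured when the call began, along the tool's axes at that moment; what a row does not reach only later rows make up. A row lasts 1/8 s, in which the tool goes at most 62.5 mm and 10.7 degrees, less where a joint would pass 70% of its speed; a pose out of reach is approached as far as the arm can. A call with a gripper value outside its range is refused whole. The fingers move at their own pace and stop on an object; the grip force is fixed at half the most. Time passes only in rows, so rows that repeat a pose let the fingers close. It gives the time, the measured TCP pose, the force and the opening at its end, in the units of the state.
- ctrl.read_state(): the state, without advancing time (a new reading comes with each control period).
- ctrl.capture(name): name is "side" or "top" or "wrist"; returns a dict with "color" (480x640x3 uint8, red, green, blue), "fx", "fy", "cx", "cy" (pixels), "T" (4x4, takes a point from camera to world coordinates); the wrist camera has in their place "T_tool_cam" (4x4, takes a point from camera to tool coordinates, whose origin is the TCP and whose axes are the tool frame's). Camera axes: x right, y up, looking along -z (the intrinsics and any distortion apply to the point x, -y, -z); pixel columns grow to the right and rows downward; lengths in m; the calibration is good to about 2 mm. The wrist camera is an equidistant fisheye: a pixel r from the principal point sees the ray r / f radians off the axis. A picture is of the moment at which its call begins: read the wrist's pose just before it. There is no depth.
- ctrl.job_done(): hands the job in, once; it reports no verdict.
Trained networks look in the newest picture that a camera, given by its name, has taken for a name from the list of things; names that differ only in an ending like _2 or _b are one class to them, and where a whole thing is asked for, a point or a joint stands for the part that bears it (a point fixed in the world has none). Each returns a list of dicts, best first, with "score" (0 to 1); they miss things now and then, are a little off and sometimes report something else, mostly with a low value. They report only what shows in the picture. A call takes as long as a camera call. They do not tell look-alikes from the thing itself.
- ctrl.trace(target, camera): "pixels" (480x640 bool, what is visible of it) and "box" ([left, top, right, bottom] in pixels, round what is visible of it).
The state is a dict: "t": time; "joint_positions": joint angles; "joint_vel": joint speeds; "joint_torque": joint torques, N m; "eef_pos": TCP position; "ee_rot": TCP orientation; "contact_force": force on the tool from outside, world axes, zero at the start; "torque": the same for the moment, N m; "gripper_width": finger opening in m.
Only numpy, scipy, OpenCV 4.12 (cv2) and the standard library are available. Lean on these libraries where they do the work, as an engineer would, in place of code of your own. Each camera call takes 0.05 s, during which the arm holds its last target.

TASK

The spent filter cartridge has seized in the filter block: a straight pull only lifts the loose block with it. Work it out by its blue wing, twisting to and fro while pulling up lightly so that the block stays down on its base, and lean it in the slanted rest, foot on the stop, and let go. Then take it again across its body and lay it gently, flat and centred, in the two notches of the blue tray, leaving the bottle, jar and vial rack where they are.

Things in the scene. Friction and masses are not known exactly. Their poses are not given: they have to be found in the camera images.
- base: Dark blue fixed plate 150 x 140 x 20 mm of the filter station, origin at the centre of its underside on the bench, z up. On it stands a light grey block, 80 x 80 x 50 mm, with a vertical socket in its top; guide rods at y = +-50 mm reach 95 mm above the bench. Position and yaw vary.
- socket (a point): Centre of the socket's mouth on the block's top face, 70 mm above the bench; the socket is 30 mm deep and upright (axes as the base). Two steel stop pins, 6 mm thick and 32 mm tall, stand on the block 22 mm from the socket's axis, at +-55 degrees from the base's +x.
- block (a joint): Height of the block over its base in m, 0 = down. It slides up to 0.05, cannot turn, and is held down only by its weight, 21 N. The seized shank grips with 24 to 38 N, so a straight pull lifts the block. While it is turned, the grip resists mainly the turning (0.2 to 0.4 N m): drawing 3.5 mm per rad of turn leaves it nearly down. Never raise it over 15 mm.
- cartridge: Filter cartridge, 154 mm long, 0.2 kg; origin at the centre of its foot, z along its axis towards the head. From the foot: steel shank 20 mm thick, 0 to 30 mm; white body with amber band, 30 mm thick, 30 to 120 mm; blue wing on top. At the start it stands upright, its whole shank seized in the socket, foot 40 mm above the bench; it is free once drawn 26 mm up.
- cartridge_lug (a point): Outer end of the cartridge's blue lug, on its +x side, 26 mm from its axis and 33 mm from its foot; the lug is 7 mm wide and high. It lies between the stop pins, so that in the socket the cartridge can turn only about 0.65 rad either side of where its x is along the base's x. It starts within 0.35 rad of that.
- cartridge_wing (a point): Centre of the flat blue wing at the head, 137 mm from the foot: 12 mm thick along the cartridge's y, 36 mm wide along its x, 34 mm high (120 to 154 mm from the foot). Below it is the body's wider shoulder.
- cartridge_mid (a point): Point on the cartridge's axis 79 mm from its foot (axes as the cartridge).
- rest: Fixed aluminium rest on a dark blue plate 160 x 90 x 8 mm, origin at the centre of its underside. Two V notches, open upwards, hold the body at 45 degrees, foot low at the rest's +x, head high at its -x: from foot to head the axis runs along (-0.707, 0, 0.707). Notches 8 mm thick, 40 mm wide, 48 and 110 mm from the foot, free between for fingers. Position and yaw vary.
- rest_foot (a point): Where the centre of the cartridge's foot lies in the rest, 45 mm above the bench, on a stop plate 34 mm square (axes as the rest).
- rest_mid (a point): Where cartridge_mid lies when the cartridge is in the rest, 101 mm above the bench.
- tray: Fixed blue tray 200 x 100 mm with a 12 mm rim, origin at the centre of its underside, long side along its x. Two V notches 8 mm thick at x = +-28 mm hold the 30 mm body flat along the tray's x, free between for fingers; tabs 36 mm wide, 48 mm tall stand at both ends, 184 mm apart inside. The head may point either way. Position and yaw vary.
- tray_mid (a point): Where cartridge_mid lies when the cartridge is centred in the tray's notches, 37 mm above the bench (axes as the tray).
- amber_bottle: Bystander: amber bottle, 54 mm diameter, 110 mm tall, origin at its underside. Leave alone.
- jar: Bystander: clear jar with blue cap, 52 mm diameter, 75 mm tall, origin at its underside. Leave alone.
- vial_rack: Bystander: low rack of vials 60 x 80 x 39 mm, origin at its underside. Leave alone.
Not all that is in view belongs to the job. Of the things shaped like the tray, the blue one is meant.

How it is judged:
On the way, in this order (a step that is already met when the one before it is completed fails the run):
1. the cartridge is drawn clear of the socket, with the block down on its base (z of cartridge in the frame of base above 0.074 m and value of joint block below 0.003 m), for 0.1 s.
2. the cartridge lies in the slanted rest, let go and still (distance between cartridge_mid and rest_mid below 0.012 m and angle between cartridge's own z axis and vertical between 0.65 and 0.92 rad and contact force between the fingers and cartridge below 0.05 N and linear speed of cartridge below 0.02 m/s), for 0.2 s.
At the end, for the whole second after the job is handed in: The cartridge lies still and released in both notches of the tray: its mid point within 17 mm of the notches' centre horizontally and 5 mm in height, its axis within 0.12 rad of the tray's long axis, either way round; the block is down on its base (under 3 mm) (horizontal distance between cartridge_mid and tray_mid below 0.017 m and z of cartridge_mid in the frame of tray_mid between -0.005 and 0.005 m and angle between the z axis of cartridge and the x axis of tray, either way round below 0.12 rad and linear speed of cartridge below 0.02 m/s and value of joint block below 0.003 m); the robot touches nothing.
It fails at once if the block is lifted more than 15 mm off its base (value of joint block above 0.015 m).
It fails at once if the cartridge is dropped or pressed hard on the tray (over 60 N) (contact force between cartridge and tray above 60 N).
It fails at once if the amber bottle is moved more than 30 mm (distance of amber_bottle from where it was at the start of the episode above 0.03 m).
It fails at once if the jar is moved more than 30 mm (distance of jar from where it was at the start of the episode above 0.03 m).
It fails at once if the vial rack is moved more than 30 mm (distance of vial_rack from where it was at the start of the episode above 0.03 m).
It also fails if it takes over 72 s, if anything falls off the work surface, if the arm or the gripper's body presses on something with over 40 N, if the wrist force passes 120 N, or if a joint passes its speed limit or range.

## Working session

There is one attempt and no reset: what is moved stays moved. The work goes in short steps, Python scripts to look and compute and a shell command to move; the robot and the scene stay as the last step left them, time stands still between calls to the robot, and variables do not carry over. Pictures are saved under pics/ and viewed, and the job is handed in when it is done.

```bash
mkdir -p pics; ls; python3 - <<'E'
from bench import ctrl
import cv2
print(ctrl.read_state(), ctrl.grip_point_offset)
for n in ["side","top","wrist"]:
    c=ctrl.capture(n); cv2.imwrite(f"pics/{n}0.png",c["color"][:,:,::-1])
    print(n,{k:v for k,v in c.items() if k!="color"})
E
```

```text
pics
{'t': 0.0, 'joint_positions': array([-1.20700532e+00,  8.74762165e-02,  1.75100218e-01,  1.65978177e+00,
        3.45951322e-05,  1.57079074e+00]), 'joint_vel': array([ 0.00134001,  0.00085962,  0.00155875, -0.00098494,  0.00048707,
        0.00043925]), 'joint_torque': array([ 7.39480365e-04, -5.20386350e+01,  4.64807189e+01,  1.62585871e-02,
        1.77714778e-04, -1.08005474e-05]), 'eef_pos': array([ 0.19562744, -0.5137846 ,  0.23055678]), 'ee_rot': array([-0.69536578, -0.12838898,  0.69551586, -0.12743776]), 'contact_force': array([-0.50926065,  0.921727  , -0.53412752]), 'torque': array([-0.00643139,  0.03906504, -0.0138169 ]), 'gripper_width': 0.08518089358505969} 0.0187
side {'fx': 579.7556368609963, 'fy': 579.7556368609963, 'cx': 330.974791265186, 'cy': 236.990591674503, 'T': array([[-0.87409874, -0.26184229,  0.40913324,  1.06603159],
       [ 0.48564524, -0.48843032,  0.72497209,  0.92439101],
       [ 0.01000473,  0.8323908 ,  0.55409878,  0.93471526],
       [ 0.        ,  0.        ,  0.        ,  1.        ]])}
top {'fx': 529.4283407969447, 'fy': 529.4283407969447, 'cx': 316.7067814978182, 'cy': 238.00186386743326, 'T': array([[ 0.00296712,  0.9926326 , -0.12112687,  0.29840003],
       [-0.99993353,  0.00159556, -0.01141881, -0.1253066 ],
       [-0.01114142,  0.1211527 ,  0.99257135,  1.4852044 ],
       [ 0.        ,  0.        ,  0.        ,  1.        ]])}
wrist {'fx': 371.64829954431775, 'fy': 371.64829954431775, 'cx': 323.64103533596324, 'cy': 245.34273342789544, 'T_tool_cam': array([[ 1.48839531e-04,  2.92800872e-01, -9.56173430e-01,
        -1.42090411e-01],
       [ 9.99999984e-01, -1.35368646e-04,  1.14208854e-04,
        -3.08886140e-04],
       [-9.59954505e-05, -9.56173432e-01, -2.92800887e-01,
        -7.52532163e-02],
       [ 0.00000000e+00,  0.00000000e+00,  0.00000000e+00,
         1.00000000e+00]])}
```

View pics/side0.png

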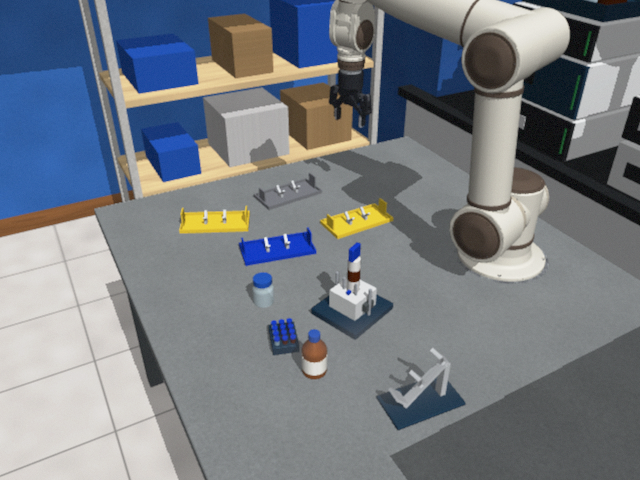

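View pics/top0.png

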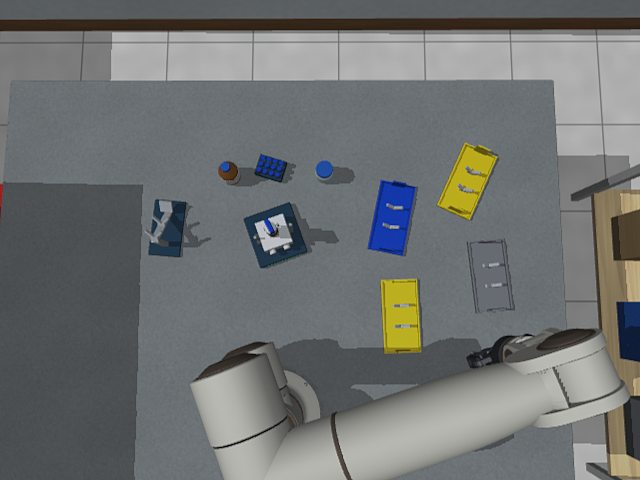

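View pics/wrist0.png

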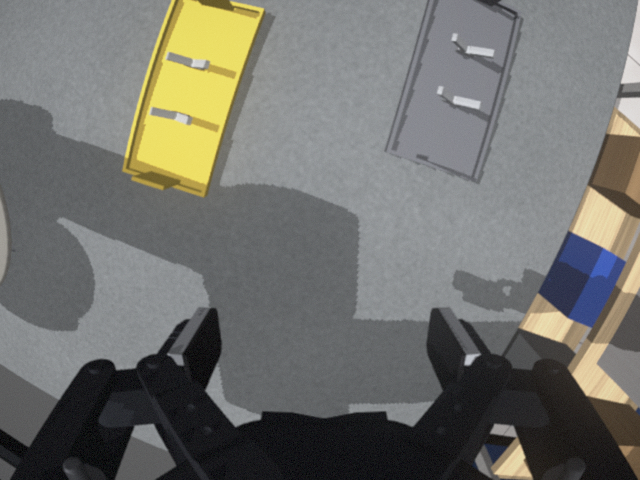

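```bash
cat > h.py <<'E'
import numpy as np, cv2
from bench import ctrl
def proj(c,P):
    P=np.atleast_2d(P).astype(float); T=c["T"]
    q=(P-T[:3,3])@T[:3,:3]
    x,y,z=q[:,0],-q[:,1],-q[:,2]
    return np.c_[c["fx"]*x/z+c["cx"], c["fy"]*y/z+c["cy"]]
def ray(c,px):
    px=np.atleast_2d(px).astype(float)
    d=np.c_[(px[:,0]-c["cx"])/c["fx"],-(px[:,1]-c["cy"])/c["fy"],-np.ones(len(px))]
    return c["T"][:3,3], d@c["T"][:3,:3].T
def onz(c,px,z):
    o,d=ray(c,px); s=(z-o[2])/d[:,2]; return o+s[:,None]*d
def wproj(c,s,P):
    from scipy.spatial.transform import Rotation as R
    Rt=R.from_quat(s["ee_rot"]).as_matrix()
    P=(np.atleast_2d(P)-s["eef_pos"])@Rt
    Tc=c["T_tool_cam"]; q=(P-Tc[:3,3])@Tc[:3,:3]
    x,y,z=q[:,0],-q[:,1],-q[:,2]; r=np.hypot(x,y); th=np.arctan2(r,z)
    return np.c_[c["cx"]+c["fx"]*th*x/r, c["cy"]+c["fy"]*th*y/r]
E
python3 - <<'E'
from h import *
import pickle
out={}
for n in ["side","top"]:
    c=ctrl.capture(n); out[n]={"cam":c}
    for t in ["base","rest","tray","cartridge","cartridge_wing","cartridge_lug","socket"]:
        r=ctrl.trace(t,n); out[n][t]=r
        print(n,t,[(round(float(a["score"]),2),[int(v) for v in a["box"]],int(a["pixels"].sum())) for a in r])
pickle.dump(out,open("tr.pkl","wb"))
t=out["top"]["cam"]["color"][130:280,130:430,::-1]; cv2.imwrite("pics/topz.png",cv2.resize(t,None,fx=2.6,fy=2.6,interpolation=2))
t=out["side"]["cam"]["color"][210:440,230:480,::-1]; cv2.imwrite("pics/sidez.png",cv2.resize(t,None,fx=2.6,fy=2.6,interpolation=2))
E
```

```text
side base [(0.82, [311, 272, 393, 338], 2816), (0.34, [345, 241, 360, 295], 607)]
side rest [(0.66, [373, 350, 466, 431], 3339)]
side tray [(0.94, [316, 196, 389, 240], 1509), (0.86, [179, 204, 249, 235], 1495), (0.8, [239, 230, 311, 265], 1719), (0.74, [253, 171, 319, 210], 1134)]
side cartridge [(0.73, [377, 352, 466, 428], 3253), (0.58, [345, 243, 359, 295], 534)]
side cartridge_wing [(0.62, [346, 241, 358, 296], 603)]
side cartridge_lug [(0.65, [345, 243, 356, 292], 570)]
side socket [(0.79, [311, 272, 392, 340], 2759)]
top base [(0.92, [243, 199, 308, 268], 2485)]
top rest [(0.82, [142, 199, 187, 258], 1778)]
top tray [(0.94, [369, 182, 418, 257], 2639), (0.91, [438, 144, 497, 219], 2627), (0.84, [468, 237, 510, 313], 2707)]
top cartridge [(0.71, [263, 221, 276, 237], 155), (0.21, [253, 211, 290, 257], 908)]
top cartridge_wing []
top cartridge_lug [(0.68, [263, 219, 276, 238], 174)]
top socket [(0.59, [246, 204, 310, 268], 2563)]
```

View pics/topz.png

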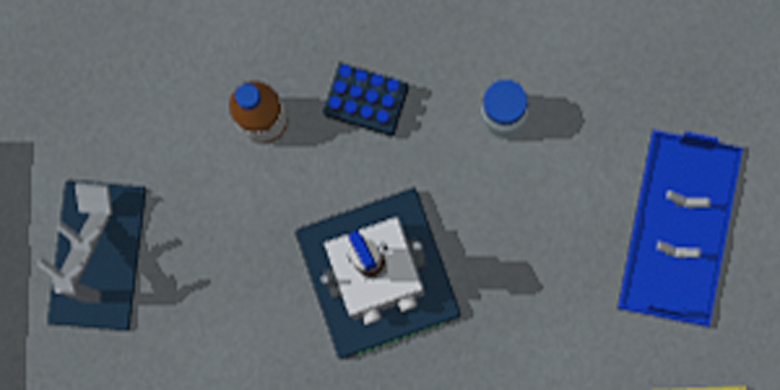

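View pics/sidez.png

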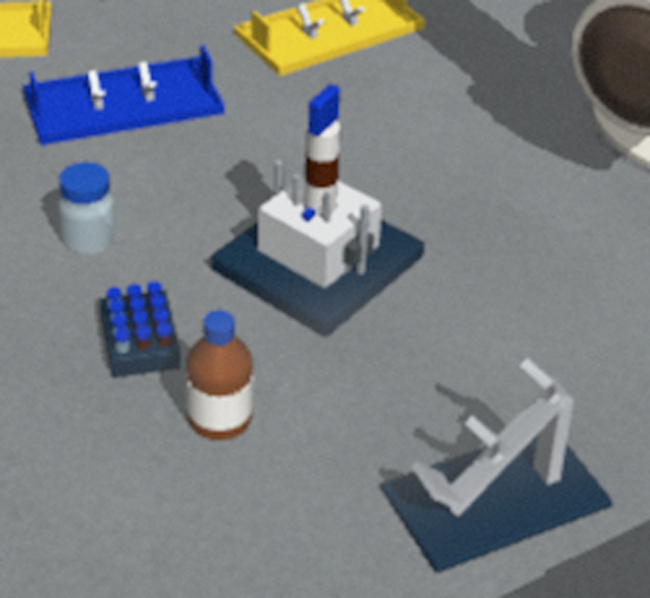

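```bash
cat > fit.py <<'E'
from h import *
import pickle
from scipy.optimize import minimize
o=pickle.load(open("tr.pkl","rb"))
def boxp(cx,cy,z0,z1,lx,ly):
    return np.array([[cx+sx*lx/2,cy+sy*ly/2,z] for sx in(-1,1) for sy in(-1,1) for z in(z0,z1)])
def W(p,P):
    c,s=np.cos(p[2]),np.sin(p[2]); return P@np.array([[c,s,0],[-s,c,0],[0,0,1]])+[p[0],p[1],0]
def mask(c,p,parts,S=4):
    m=np.zeros((480*S,640*S),np.uint8)
    for P in parts:
        h=cv2.convexHull(((proj(c,W(p,P))+.5)*S).astype(np.int32)); cv2.fillConvexPoly(m,h,1)
    return cv2.resize(m.astype(np.float32),(640,480),interpolation=cv2.INTER_AREA)
def fit(parts,ms,p0):
    def cost(p):
        r=0
        for n,m in ms.items():
            q=mask(o[n]["cam"],p,parts); r+=np.abs(q-m).sum()/m.sum()
        return r
    b=minimize(cost,p0,method="Nelder-Mead",options=dict(initial_simplex=np.array(p0)+np.array([[0,0,0],[.01,0,0],[0,.01,0],[0,0,.1]]),xatol=1e-4,fatol=1e-4))
    return b.x,b.fun
E
python3 - <<'E'
from fit import *
parts=[boxp(0,0,0,.02,.15,.14),boxp(0,0,.02,.07,.08,.08)]
ct,cs=o["top"]["cam"],o["side"]["cam"]
# colour segmentation for base/rest dark blue plates
for n in ["top","side"]:
    print(n,"base box centre",onz(o[n]["cam"],[[276,235]] if n=="top" else [[352,300]],.0))
p0=onz(ct,[[276,235]],.02)[0]
b={}
for ns in (["top"],["side"],["top","side"]):
    print(ns,fit(parts,{n:o[n]["base"][0]["pixels"].astype(np.float32) for n in ns},[p0[0],p0[1],.34]))
tr=[boxp(0,0,0,.012,.2,.1),boxp(.095,0,0,.048,.006,.036),boxp(-.095,0,0,.048,.006,.036)]
p0=onz(ct,[[393,219]],.01)[0]
M={"top":o["top"]["tray"][0],"side":o["side"]["tray"][2]}
for ns in (["top"],["side"],["top","side"]):
    print("tray",fit(tr,{n:M[n]["pixels"].astype(np.float32) for n in ns},[p0[0],p0[1],-.17]))
# rest plate corners
zt=(np.array([[66,181],[146,187],[129,329],[48,323]]))/2.6+[130,130]
zs=(np.array([[383,490],[438,571],[611,500],[570,445]]))/2.6+[230,210]
print(onz(ct,zt,.008));print(onz(cs,zs,.008))
E
```

```text
top base box centre [[0.48801975 0.00704063 0.        ]]
side base box centre [[ 0.46768947 -0.02494053  0.        ]]
['top'] (array([0.48580688, 0.01007915, 0.35565626]), np.float64(0.10500503331422806))
['side'] (array([0.48917916, 0.00810406, 0.37479582]), np.float64(0.1251775622367859))
['top', 'side'] (array([0.48707723, 0.00978096, 0.36089809]), np.float64(0.257561057806015))
tray (array([ 0.53692626, -0.31841551, -0.2047559 ]), np.float64(0.03959833085536957))
tray (array([ 0.54189202, -0.31758022, -0.18616   ]), np.float64(0.06609947979450226))
tray (array([ 0.53928694, -0.3182768 , -0.19358831]), np.float64(0.12277835607528687))
[[0.58798819 0.35116394 0.008     ]
 [0.58138939 0.26312455 0.008     ]
 [0.42562717 0.27640318 0.008     ]
 [0.43195723 0.36444705 0.008     ]]
[[0.58674446 0.27506265 0.008     ]
 [0.59246622 0.35891028 0.008     ]
 [0.43595608 0.36842991 0.008     ]
 [0.42833332 0.30849747 0.008     ]]
```

```bash
cat >> h.py <<'E'
from scipy.spatial.transform import Rotation as R
def rel(pos,Rm,s=None,full=False):
    """row shift(mm), rotvec from measured pose to target"""
    s=s or ctrl.read_state(); R0=R.from_quat(s["ee_rot"]).as_matrix()
    d=R0.T@(np.array(pos)-s["eef_pos"])*1000; rv=R.from_matrix(R0.T@Rm).as_rotvec()
    print("row",np.round(d,1),np.round(rv,4),"|rv|deg",round(np.degrees(np.linalg.norm(rv)),1)); return d,rv
def tool(xdir,ydir):
    x=np.array(xdir,float);x/=np.linalg.norm(x); y=np.array(ydir,float); y-=x*(x@y); y/=np.linalg.norm(y)
    return np.c_[x,y,np.cross(x,y)]
E
python3 - <<'E'
from h import *
s=ctrl.read_state(); print(R.from_quat(s["ee_rot"]).as_matrix().round(3))
a=.5
for sg in (1,-1):
    rel([.487,.010,.31],tool([0,0,-1],[-sg*np.sin(a),sg*np.cos(a),0]))
E
```

```text
[[ 0.     0.356 -0.935]
 [ 0.    -0.935 -0.356]
 [-1.    -0.    -0.   ]]
row [ -78.7 -386.  -458.7] [3.0055 0.     0.    ] |rv|deg 172.2
row [ -78.7 -386.  -458.7] [-0.1361 -0.      0.    ] |rv|deg 7.8
```

```bash
python3 -m inch '-78 -60 -60 0 0 0 1; -78 -60 -60 0 0 0 1'; python3 - <<'E'
from h import *
s=ctrl.read_state(); print(s["joint_positions"].round(3),s["eef_pos"])
E
```

```text
t: 1.2
eef_pos: [0.2306, -0.4354, 0.3103]
ee_rot: [0.695, 0.128, -0.695, 0.128]
contact_force: [0.9, -0.9, 0.1]
gripper_width: 0.0859
[-1.084 -0.005  0.237  1.813  0.     1.695] [ 0.2305546  -0.43542313  0.31029555]
```

```bash
python3 -m inch '0 -40 -50 -0.18 0 0 1;0 -80 -100 -0.36 0 0 1;0 -120 -150 -0.54 0 0 1;0 -150 -200 -0.72 0 0 1;0 -190 -240 -0.9 0 0 1;0 -220 -280 -1.08 0 0 1;0 -240 -310 -1.26 0 0 1;0 -260 -340 -1.44 0 0 1;0 -280 -360 -1.62 0 0 1;0 -290 -370 -1.8 0 0 1;0 -290 -370 -1.98 0 0 1;0 -290 -370 -2.1 0 0 1'; python3 - <<'E'
from h import *
s=ctrl.read_state(); print(s["joint_positions"].round(3),s["eef_pos"])
a=.5;sg=1
rel([.487,.010,.31],tool([0,0,-1],[-sg*np.sin(a),sg*np.cos(a),0]))
E
```

```text
t: 2.7
eef_pos: [0.4735, -0.0326, 0.3104]
ee_rot: [0.234, 0.668, -0.233, 0.667]
contact_force: [-0.3, 0.2, -0.4]
gripper_width: 0.0853
[-0.069 -0.048  0.196  1.814  0.     0.604] [ 0.47351837 -0.03261153  0.31040623]
row [  0.4  41.7 -16. ] [-1.173e+00 -2.000e-04 -4.000e-04] |rv|deg 67.2
```

```bash
python3 -m inch '0 10 -5 -0.18 0 0 1;0 20 -10 -0.36 0 0 1;0 30 -15 -0.54 0 0 1;0 42 -16 -0.72 0 0 1;0 42 -16 -0.9 0 0 1;0 42 -16 -1.08 0 0 1;0 42 -16 -1.17 0 0 1;0 42 -16 -1.17 0 0 1'; python3 - <<'E'
from h import *
import pickle
s=ctrl.read_state(); print(s["joint_positions"].round(3),s["eef_pos"],s["joint_vel"].round(3))
c=ctrl.capture("wrist"); cv2.imwrite("pics/w1.png",c["color"][:,:,::-1])
for t in ["cartridge_wing","cartridge_lug","base","rest"]:
    print(t,[(round(float(a["score"]),2),[int(v) for v in a["box"]]) for a in ctrl.trace(t,"wrist")])
pickle.dump((c,s),open("w1.pkl","wb"))
E
```

```text
t: 3.7
eef_pos: [0.4872, 0.0102, 0.3105]
ee_rot: [-0.174, 0.685, 0.174, 0.685]
contact_force: [-1.2, 0.6, 0.8]
gripper_width: 0.0858
[ 0.021 -0.018  0.225  1.814  0.    -0.476] [0.48720981 0.01020057 0.3104934 ] [-0.002  0.001  0.     0.     0.     0.05 ]
cartridge_wing [(0.8, [305, 190, 337, 262])]
cartridge_lug [(0.87, [303, 191, 340, 263])]
base [(0.94, [258, 127, 385, 264]), (0.64, [135, 244, 188, 303])]
rest [(0.84, [461, 256, 562, 354])]
```

View pics/w1.png

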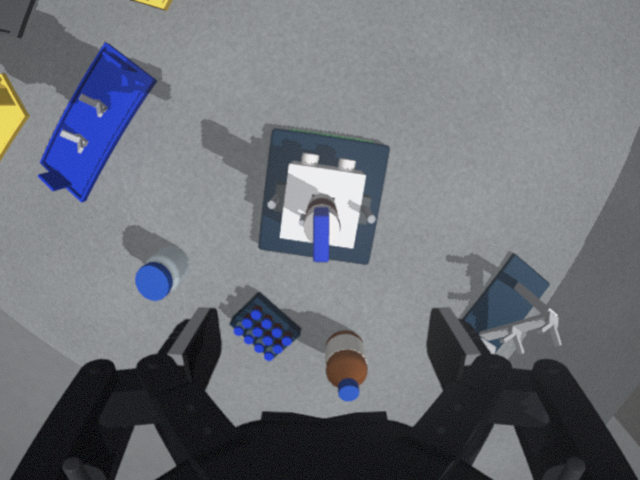

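```bash
cat > wfit.py <<'E'
from h import *
from scipy.optimize import minimize
from fit import boxp,W
def wmask(c,s,p,parts,S=4):
    m=np.zeros((480*S,640*S),np.uint8)
    for P in parts:
        h=cv2.convexHull(((wproj(c,s,W(p,P))+.5)*S).astype(np.int32)); cv2.fillConvexPoly(m,h,1)
    return cv2.resize(m.astype(np.float32),(640,480),interpolation=cv2.INTER_AREA)
def wf(c,s,parts,m,p0):
    f=lambda p: np.abs(wmask(c,s,p,parts)-m).sum()/m.sum()
    b=minimize(f,p0,method="Nelder-Mead",options=dict(initial_simplex=np.array(p0)+np.array([[0,0,0],[.008,0,0],[0,.008,0],[0,0,.1]]),xatol=1e-4,fatol=1e-4))
    return b.x.round(4),round(b.fun,3)
def blue(c):
    a=c["color"].astype(int); return ((a[:,:,2]>100)&(a[:,:,2]>2.2*a[:,:,0])&(a[:,:,2]>2*a[:,:,1]))
E
python3 - <<'E'
from wfit import *
import pickle
c,s=pickle.load(open("w1.pkl","rb"))
m=blue(c).astype(np.uint8); 
m[:, :290]=0; m[:,350:]=0; m[:185]=0; m[275:]=0
n,l,st,ce=cv2.connectedComponentsWithStats(m); print(st[1:])
m=(l==1+np.argmax(st[1:,4])).astype(np.float32)
print("wing",wf(c,s,[boxp(0,0,.160,.194,.036,.012)],m,[.487,.01,.5]))
r=ctrl.trace("base","wrist")[0]["pixels"].astype(np.float32)
parts=[boxp(0,0,0,.02,.15,.14),boxp(0,0,.02,.07,.08,.08)]
print("base",wf(c,s,parts,r,[.487,.01,.36]))
tr=[boxp(0,0,0,.012,.2,.1),boxp(.095,0,0,.048,.006,.036),boxp(-.095,0,0,.048,.006,.036)]
m=blue(c).astype(np.uint8); m=cv2.morphologyEx(m,cv2.MORPH_CLOSE,np.ones((9,9)));n,l,st,ce=cv2.connectedComponentsWithStats(m); print(st[1:,:])
for i in range(1,n):
    if st[i,0]<100 and st[i,4]>3000: print("tray",wf(c,s,tr,(l==i).astype(np.float32),[.538,-.318,-.19]))
print("rest?",wproj(c,s,W([.508,.314,-.08],boxp(0,0,0,.008,.16,.09))).round(0))
v=c["color"][:,:,::-1].copy()
for P in wproj(c,s,W([.508,.314,-.08],boxp(0,0,0.008,.0081,.16,.09))): cv2.circle(v,tuple(P.astype(int)),2,(0,0,255),-1)
v=cv2.resize(v[230:370,420:600],None,fx=4,fy=4); cv2.imwrite("pics/wr1.png",v)
E
```

```text
[[313 215  16  47 654]]
wing (array([0.4898, 0.0092, 0.5173]), np.float64(0.442))
base (array([0.4873, 0.0081, 0.3497]), np.float64(0.153))
[[  38   43  116  159 8616]
 [ 313  215   16   47  659]
 [ 136  265   35   35  838]
 [ 234  310   58   51 1437]
 [ 339  386   19   14  212]]
tray (array([ 0.5397, -0.3228, -0.1944]), np.float64(0.064))
rest? [[511. 250.]
 [514. 252.]
 [548. 281.]
 [550. 283.]
 [443. 337.]
 [445. 340.]
 [483. 361.]
 [485. 364.]]
```

View pics/wr1.png

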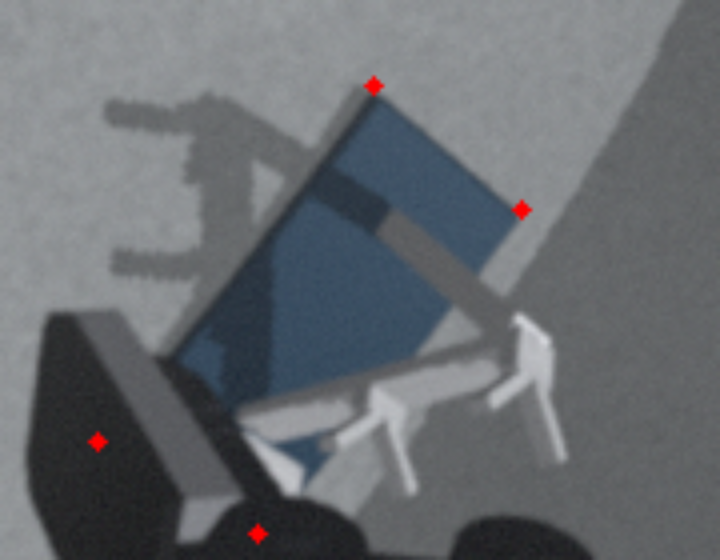

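```bash
python3 - <<'E'
from wfit import *
import pickle
c,s=pickle.load(open("w1.pkl","rb"))
v=c["color"][:,:,::-1]
x0,y0,S=270,180,6
v=cv2.resize(v[y0:y0+95,x0:x0+110],None,fx=S,fy=S,interpolation=2)
def draw(P,col):
    q=((wproj(c,s,P)+.5-[x0,y0])*S).astype(int)
    for a in q: cv2.circle(v,tuple(a),3,col,-1)
p=[.4873,.0085,.5]
draw(W(p,boxp(0,0,.194,.1941,.036,.012)),(0,0,255))
draw(W(p,boxp(0,0,.160,.1601,.036,.012)),(0,255,255))
a=np.linspace(0,6.28,30); draw(W(p,np.c_[.015*np.cos(a),.015*np.sin(a),0*a+.16]),(0,255,0))
pb=[.4873,.0081,.35]
for t in (55,-55):
    t=np.radians(t); draw(W(pb,np.array([[.022*np.cos(t),.022*np.sin(t),.102]])),(255,0,255))
for y in (.05,-.05): draw(W(pb,np.array([[0,y,.095]])),(255,0,255))
draw(W(pb,boxp(0,0,.07,.0701,.08,.08)),(255,0,0))
cv2.imwrite("pics/ov1.png",v)
E
```

```text
(no output)
```

View pics/ov1.png

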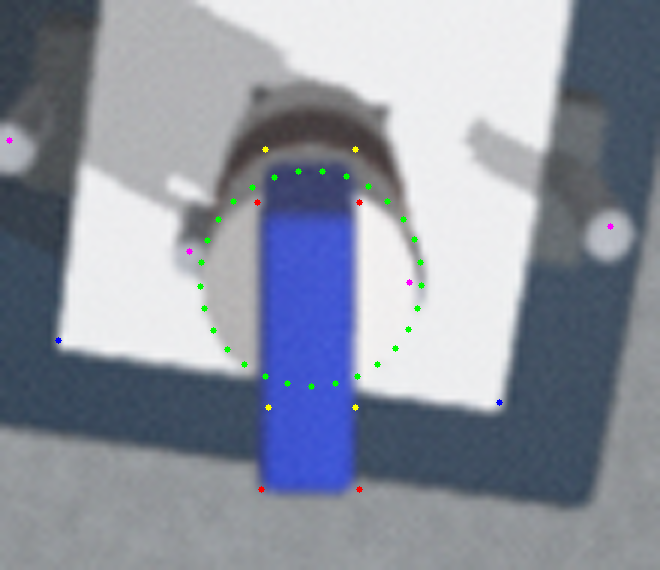

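```bash
python3 -m inch '50 -1.8 -0.3 0 0 0 1;100 -1.8 -0.3 0 0 0 1;144 -1.8 -0.3 0 0 0 1;144 -1.8 -0.3 0 0 0 1'; python3 - <<'E'
from wfit import *
s=ctrl.read_state(); print(s["joint_positions"].round(3),s["eef_pos"],s["contact_force"])
c=ctrl.capture("wrist"); cv2.imwrite("pics/w2.png",c["color"][:,:,::-1])
E
```

```text
t: 4.5
eef_pos: [0.486, 0.0085, 0.1637]
ee_rot: [-0.173, 0.687, 0.174, 0.684]
contact_force: [0.1, -1.0, -0.0]
gripper_width: 0.0852
[ 0.017 -0.075 -0.117  1.534  0.    -0.478] [0.48598458 0.00847453 0.16368295] [ 0.07764304 -0.95989398 -0.04159051]
```

View pics/w2.png

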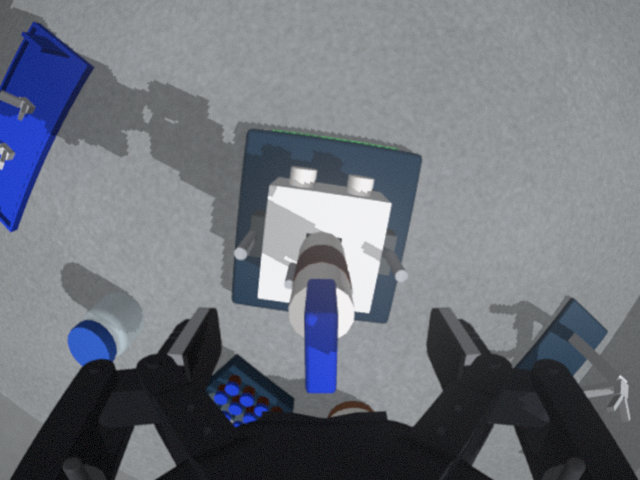

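```bash
python3 -m inch '-2 0.3 1.5 0 0 0 1;-2 0.3 1.5 0 0 0 0;-2 0.3 1.5 0 0 0 0;-2 0.3 1.5 0 0 0 0;-2 0.3 1.5 0 0 0 0;-2 0.3 1.5 0 0 0 0;-2 0.3 1.5 0 0 0 0;-2 0.3 1.5 0 0 0 0'; python3 - <<'E'
from wfit import *
s=ctrl.read_state(); print(s["joint_positions"].round(3),s["eef_pos"],s["contact_force"],s["torque"],s["gripper_width"])
c=ctrl.capture("wrist"); cv2.imwrite("pics/w3.png",c["color"][:,:,::-1])
E
```

```text
t: 5.55
eef_pos: [0.4885, 0.0093, 0.1687]
ee_rot: [-0.173, 0.686, 0.174, 0.685]
contact_force: [0.8, -2.6, 3.1]
gripper_width: 0.0109
[ 0.019 -0.073 -0.106  1.539 -0.    -0.477] [0.48853141 0.0092896  0.16865401] [ 0.81312401 -2.56745405  3.11302774] [-0.6945195  -0.25737592  0.03293341] 0.010857139459925367
```

View pics/w3.png

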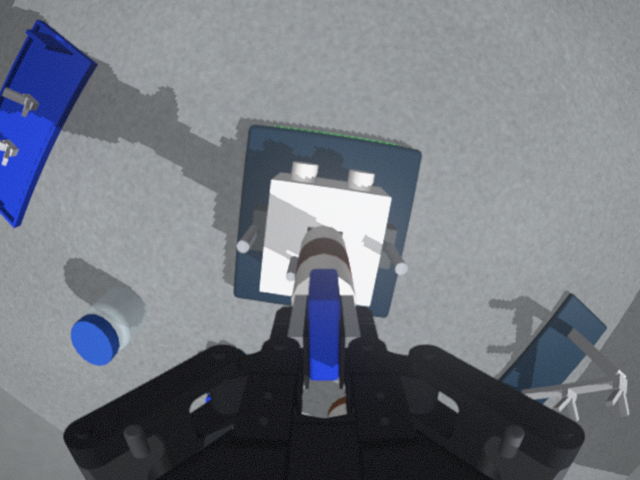

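```bash
python3 -m inch '-0.4 0 0 0.14 0 0 0;-0.9 0 0 0.28 0 0 0;-1.4 0 0 0.42 0 0 0;-1.9 0 0 0.55 0 0 0'; cat > st.py <<'E'
from wfit import *
s=ctrl.read_state(); Rm=R.from_quat(s["ee_rot"]).as_matrix()
print("yaw",round(np.arctan2(Rm[1,2],Rm[0,2]),3),"pos",s["eef_pos"].round(4),"F",s["contact_force"].round(1),"M",s["torque"].round(2),"w",round(s["gripper_width"],4),"t",s["t"],"j",s["joint_positions"].round(2))
E
python3 st.py
```

```text
t: 6.1
eef_pos: [0.4876, 0.0093, 0.1689]
ee_rot: [0.021, 0.708, -0.021, 0.705]
contact_force: [0.6, -2.4, -9.2]
gripper_width: 0.0109
yaw -0.059 pos [0.4876 0.0093 0.1689] F [ 0.6 -2.4 -9.2] M [-0.65 -0.23  0.24] w 0.0109 t 6.1 j [ 0.02 -0.07 -0.1   1.54 -0.    0.08]
```

```bash
python3 -m inch '-2 0 0 -0.16 0 0 0;-2.6 0 0 -0.32 0 0 0;-3.2 0 0 -0.48 0 0 0;-3.8 0 0 -0.64 0 0 0;-4.4 0 0 -0.78 0 0 0;-4.9 0 0 -0.9 0 0 0'; 
python3 st.py; python3 - <<'E'
from wfit import *
c=ctrl.capture("wrist"); cv2.imwrite("pics/w4.png",c["color"][:,:,::-1])
E
```

```text
t: 6.85
eef_pos: [0.487, 0.0098, 0.1707]
ee_rot: [-0.289, 0.648, 0.292, 0.642]
contact_force: [5.5, 1.3, -19.8]
gripper_width: 0.011
yaw 0.846 pos [0.487  0.0098 0.1707] F [  5.5   1.3 -19.8] M [ 0.24 -1.55 -0.27] w 0.011 t 6.85 j [ 0.02 -0.07 -0.1   1.55  0.   -0.83]
```

View pics/w4.png

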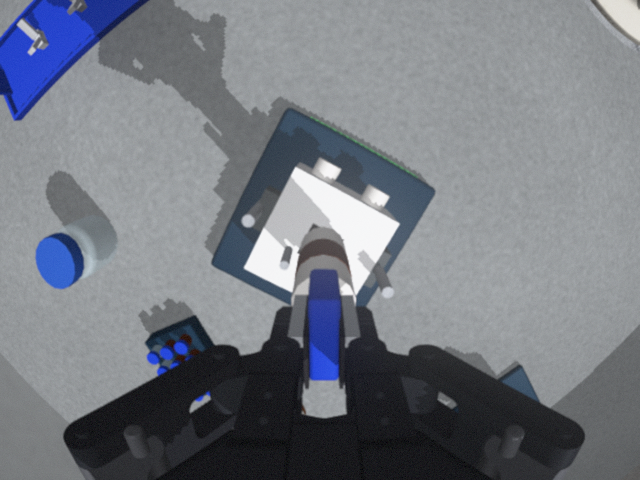

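```bash
python3 -m inch '-2.4 0 0 0.16 0 0 0;-2.8 0 0 0.32 0 0 0;-3.3 0 0 0.48 0 0 0;-3.8 0 0 0.64 0 0 0;-4.3 0 0 0.78 0 0 0;-4.7 0 0 0.92 0 0 0';python3 st.py;  python3 -m inch '-2.4 0 0 -0.16 0 0 0;-2.8 0 0 -0.32 0 0 0;-3.3 0 0 -0.48 0 0 0;-3.8 0 0 -0.64 0 0 0;-4.3 0 0 -0.78 0 0 0;-4.7 0 0 -0.92 0 0 0'; 
python3 st.py; python3 - <<'E'
from wfit import *
c=ctrl.capture("side"); cv2.imwrite("pics/s5.png",cv2.resize(c["color"][220:350,280:440,::-1],None,fx=5,fy=4.5))
E
```

```text
t: 7.65
eef_pos: [0.4864, 0.0092, 0.1732]
ee_rot: [0.026, 0.711, -0.027, 0.702]
contact_force: [3.2, -3.9, -17.4]
gripper_width: 0.011
yaw -0.076 pos [0.4864 0.0092 0.1732] F [  3.2  -3.9 -17.4] M [-1.1  -1.21  0.17] w 0.011 t 7.65 j [ 0.02 -0.07 -0.09  1.56 -0.    0.09]
t: 8.4
eef_pos: [0.4864, 0.0093, 0.1758]
ee_rot: [-0.288, 0.649, 0.293, 0.64]
contact_force: [5.6, -0.3, -16.5]
gripper_width: 0.0111
yaw 0.847 pos [0.4864 0.0093 0.1758] F [  5.6  -0.3 -16.5] M [-0.24 -1.93 -0.23] w 0.0111 t 8.4 j [ 0.02 -0.06 -0.08  1.57 -0.   -0.83]
```

View pics/s5.png

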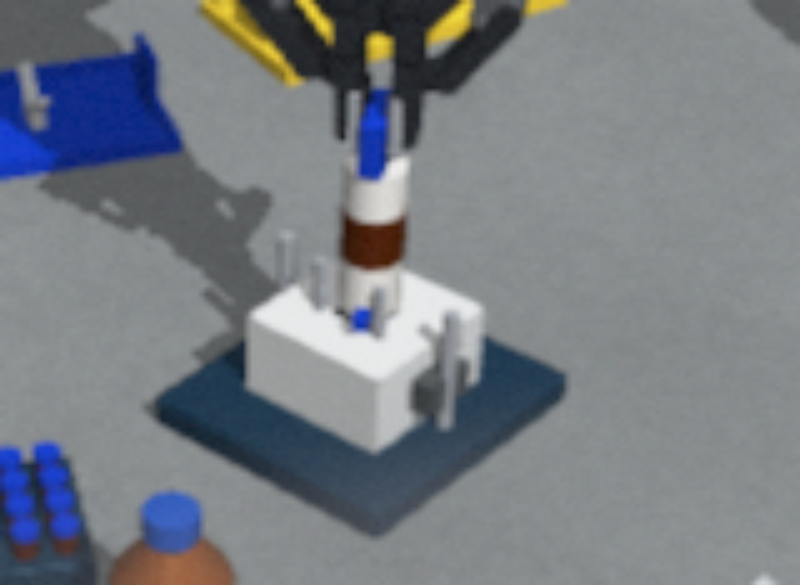

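```bash
cat >> st.py <<'E'
print("xaxis",Rm[:,0].round(4))
E
python3 -m inch '-2.4 -0.5 0.4 0.16 0 0 0;-2.9 -0.9 0.8 0.32 0 0 0;-3.4 -0.9 0.8 0.48 0 0 0;-3.9 -0.9 0.8 0.64 0 0 0;-4.4 -0.9 0.8 0.78 0 0 0;-4.8 -0.9 0.8 0.92 0 0 0';python3 st.py;  python3 -m inch '-2.4 0 0.5 -0.16 0 0 0;-2.9 0 1 -0.32 0 0 0;-3.4 0 1 -0.48 0 0 0;-3.9 0 1 -0.64 0 0 0;-4.4 0 1 -0.78 0 0 0;-4.9 0 1 -0.92 0 0 0'; 
python3 st.py
```

```text
t: 9.2
eef_pos: [0.4868, 0.0091, 0.1781]
ee_rot: [0.025, 0.713, -0.026, 0.7]
contact_force: [2.7, -2.8, -17.8]
gripper_width: 0.0108
yaw -0.073 pos [0.4868 0.0091 0.1781] F [  2.7  -2.8 -17.8] M [-0.66 -1.07  0.21] w 0.0108 t 9.2 j [ 0.02 -0.06 -0.07  1.57 -0.    0.09]
xaxis [-0.019  -0.0011 -0.9998]
t: 9.95
eef_pos: [0.4874, 0.0091, 0.1804]
ee_rot: [-0.288, 0.652, 0.294, 0.637]
contact_force: [5.1, -0.9, -20.1]
gripper_width: 0.0109
yaw 0.85 pos [0.4874 0.0091 0.1804] F [  5.1  -0.9 -20.1] M [-0.2  -1.7  -0.21] w 0.0109 t 9.95 j [ 0.02 -0.05 -0.06  1.58 -0.   -0.83]
xaxis [-2.260e-02 -9.000e-04 -9.997e-01]
```

```bash

python3 -m inch '-2.4 0 0 0.16 -0.016 -0.016 0;-2.9 0 0 0.32 -0.018 -0.014 0;-3.4 0 0 0.48 -0.019 -0.013 0;-3.9 0 0 0.64 -0.020 -0.011 0;-4.4 0 0 0.78 -0.0205 -0.010 0;-4.8 0 0 0.92 -0.021 -0.009 0';python3 st.py;  python3 -m inch '-2.4 0 0 -0.16 0 0 0;-2.9 0 0 -0.32 0 0 0;-3.4 0 0 -0.48 0 0 0;-3.9 0 0 -0.64 0 0 0;-4.4 0 0 -0.78 0 0 0;-4.9 0 0 -0.92 0 0 0'; 
python3 st.py
```

```text
t: 10.7
eef_pos: [0.4859, 0.009, 0.1823]
ee_rot: [0.026, 0.709, -0.028, 0.704]
contact_force: [0.3, -1.8, -18.2]
gripper_width: 0.0108
yaw -0.077 pos [0.4859 0.009  0.1823] F [  0.3  -1.8 -18.2] M [-0.45 -0.19  0.24] w 0.0108 t 10.7 j [ 0.02 -0.07 -0.08  1.57 -0.    0.1 ]
xaxis [-0.0067 -0.0016 -1.    ]
t: 11.45
eef_pos: [0.4855, 0.0089, 0.1846]
ee_rot: [-0.289, 0.648, 0.291, 0.641]
contact_force: [5.6, -1.9, -19.9]
gripper_width: 0.0107
yaw 0.846 pos [0.4855 0.0089 0.1846] F [  5.6  -1.9 -19.9] M [-0.44 -1.72 -0.17] w 0.0107 t 11.45 j [ 0.02 -0.07 -0.07  1.58 -0.   -0.83]
xaxis [-0.0104 -0.0018 -0.9999]
```

```bash

python3 -m inch '-2.4 0 0 0.16 -0.007 -0.008 0;-2.9 0 0 0.32 -0.008 -0.007 0;-3.4 0 0.5 0.48 -0.009 -0.006 0;-3.9 0 0.5 0.64 -0.009 -0.005 0;-4.4 -0.4 0.6 0.78 -0.009 -0.005 0;-4.8 -0.4 0.6 0.92 -0.009 -0.004 0';python3 st.py;  python3 -m inch '-2.4 0 0.5 -0.16 -0.005 0 0;-2.9 0 0.5 -0.32 -0.005 0 0;-3.4 0 0.5 -0.48 -0.005 0 0;-3.9 0 0.5 -0.64 -0.005 0 0;-4.4 0 0.5 -0.78 -0.005 0 0;-4.9 0 0.5 -0.92 -0.005 0 0'; 
python3 st.py; python3 - <<'E'
from wfit import *
c=ctrl.capture("side"); cv2.imwrite("pics/s6.png",cv2.resize(c["color"][220:350,280:440,::-1],None,fx=5,fy=4.5))
E
```

```text
t: 12.2
eef_pos: [0.4849, 0.009, 0.1866]
ee_rot: [0.028, 0.709, -0.03, 0.704]
contact_force: [2.2, -0.9, -18.5]
gripper_width: 0.0106
yaw -0.081 pos [0.4849 0.009  0.1866] F [  2.2  -0.9 -18.5] M [-0.39 -0.5   0.27] w 0.0106 t 12.2 j [ 0.02 -0.07 -0.07  1.58 -0.    0.1 ]
xaxis [-0.0065 -0.0024 -1.    ]
t: 12.95
eef_pos: [0.4849, 0.0089, 0.1888]
ee_rot: [-0.288, 0.647, 0.289, 0.643]
contact_force: [5.3, -1.3, -20.3]
gripper_width: 0.0106
yaw 0.841 pos [0.4849 0.0089 0.1888] F [  5.3  -1.3 -20.3] M [-0.58 -1.63 -0.23] w 0.0106 t 12.95 j [ 0.02 -0.07 -0.07  1.58 -0.   -0.82]
xaxis [-0.0058 -0.001  -1.    ]
```

View pics/s6.png

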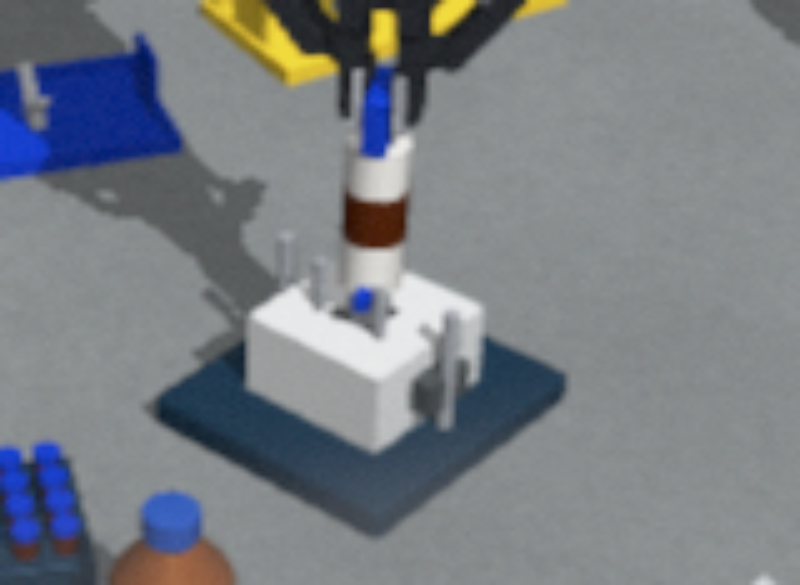

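```bash

python3 -m inch '-2.4 -0.8 0.8 0.16 -0.003 -0.003 0;-2.9 -0.9 0.9 0.32 -0.004 -0.003 0;-3.4 -0.9 0.9 0.48 -0.004 -0.003 0;-3.9 -0.9 0.9 0.64 -0.004 -0.002 0;-4.4 -0.9 0.9 0.78 -0.004 -0.002 0;-4.8 -0.9 0.9 0.92 -0.004 -0.002 0';python3 st.py;  python3 -m inch '-2.4 0 1 -0.16 -0.003 0 0;-2.9 0 1 -0.32 -0.003 0 0;-3.4 0 1 -0.48 -0.003 0 0;-3.9 0 1 -0.64 -0.003 0 0;-4.4 0 1 -0.78 -0.003 0 0;-4.9 0 1 -0.92 -0.003 0 0'; 
python3 st.py
```

```text
t: 13.75
eef_pos: [0.4849, 0.0089, 0.1908]
ee_rot: [0.027, 0.709, -0.028, 0.704]
contact_force: [1.3, -0.8, -19.8]
gripper_width: 0.0107
yaw -0.078 pos [0.4849 0.0089 0.1908] F [  1.3  -0.8 -19.8] M [-0.3  -0.48  0.24] w 0.0107 t 13.75 j [ 0.02 -0.07 -0.06  1.59 -0.    0.1 ]
xaxis [-0.0071 -0.0016 -1.    ]
t: 14.5
eef_pos: [0.4854, 0.0087, 0.1929]
ee_rot: [-0.289, 0.648, 0.291, 0.642]
contact_force: [4.0, -0.7, -20.2]
gripper_width: 0.0112
yaw 0.844 pos [0.4854 0.0087 0.1929] F [  4.   -0.7 -20.2] M [-0.61 -1.49 -0.2 ] w 0.0112 t 14.5 j [ 0.02 -0.07 -0.06  1.59 -0.   -0.83]
xaxis [-8.6e-03 -8.0e-04 -1.0e+00]
```

```bash

python3 -m inch '-2.4 -0.4 0.4 0.16 -0.005 -0.005 0;-2.9 -0.4 0.4 0.32 -0.006 -0.005 0;-3.4 -0.4 0.4 0.48 -0.007 -0.004 0;-3.9 -0.4 0.4 0.64 -0.007 -0.003 0;-4.4 -0.4 0.4 0.78 -0.007 -0.003 0;-4.8 -0.4 0.4 0.92 -0.007 -0.003 0';python3 st.py;  python3 -m inch '-2.4 0 0.5 -0.16 -0.003 0 0;-2.9 0 0.5 -0.32 -0.003 0 0;-3.4 0 0.5 -0.48 -0.003 0 0;-3.9 0 0.5 -0.64 -0.003 0 0;-4.4 0 0.5 -0.78 -0.003 0 0;-4.9 0 0.5 -0.92 -0.003 0 0'; 
python3 st.py;python3 - <<'E'
from wfit import *
c=ctrl.capture("side"); cv2.imwrite("pics/s7.png",cv2.resize(c["color"][220:350,280:440,::-1],None,fx=5,fy=4.5))
E
```

```text
t: 15.25
eef_pos: [0.4857, 0.0089, 0.1975]
ee_rot: [0.029, 0.707, -0.029, 0.706]
contact_force: [0.1, -0.4, -1.9]
gripper_width: 0.0107
yaw -0.082 pos [0.4857 0.0089 0.1975] F [ 0.1 -0.4 -1.9] M [-0.12 -0.15  0.03] w 0.0107 t 15.25 j [ 0.02 -0.07 -0.05  1.6  -0.    0.1 ]
xaxis [-2.1e-03 -6.0e-04 -1.0e+00]
t: 16.0
eef_pos: [0.4858, 0.0091, 0.2022]
ee_rot: [-0.288, 0.646, 0.289, 0.646]
contact_force: [0.1, -1.1, -2.2]
gripper_width: 0.0111
yaw 0.84 pos [0.4858 0.0091 0.2022] F [ 0.1 -1.1 -2.2] M [-0.   -0.01  0.02] w 0.0111 t 16.0 j [ 0.02 -0.07 -0.04  1.6   0.   -0.82]
xaxis [-5.0e-04  1.1e-03 -1.0e+00]
```

View pics/s7.png

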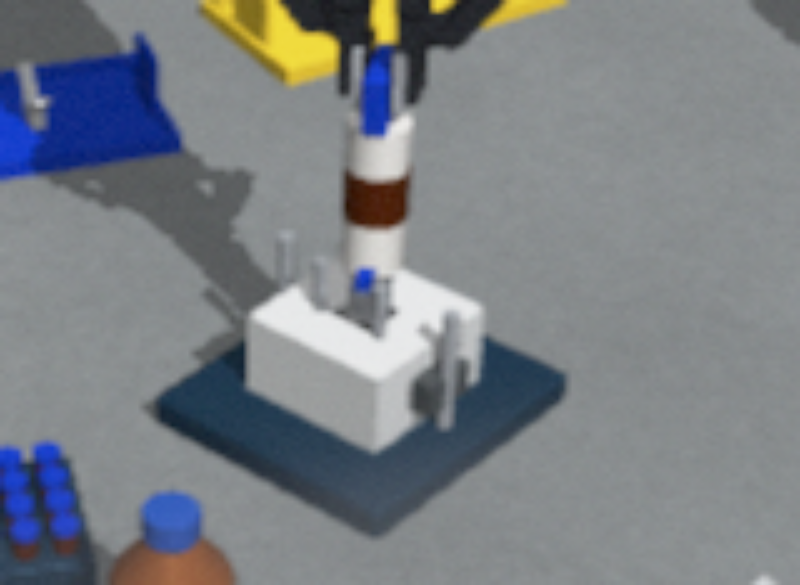

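```bash

python3 -m inch '-5 0 0 0 0 0 0;-15 0 0 0 0 0 0;-30 0 0 0 0 0 0;-55 0 0 0 0 0 0;-80 0 0 0 0 0 0;-105 0 0 0 0 0 0;-105 0 0 0 0 0 0'; python3 st.py
python3 - <<'E'
from wfit import *
import pickle
o=pickle.load(open("tr.pkl","rb"))
for n,(x0,y0,w,h,S) in {"top":(135,190,70,75,8),"side":(365,335,110,100,7)}.items():
    c=o[n]["cam"]["color"]
    cv2.imwrite(f"pics/r_{n}.png",cv2.resize(c[y0:y0+h,x0:x0+w,::-1],None,fx=S,fy=S,interpolation=cv2.INTER_CUBIC))
E
```

```text
t: 16.92
eef_pos: [0.4865, 0.009, 0.3096]
ee_rot: [-0.29, 0.644, 0.29, 0.646]
contact_force: [0.7, 0.2, -3.0]
gripper_width: 0.0111
yaw 0.846 pos [0.4865 0.009  0.3096] F [ 0.7  0.2 -3. ] M [ 0.02 -0.04  0.03] w 0.0111 t 16.925 j [ 0.02 -0.02  0.22  1.81  0.   -0.83]
xaxis [ 0.0033  0.0011 -1.    ]
```

View pics/r_top.png

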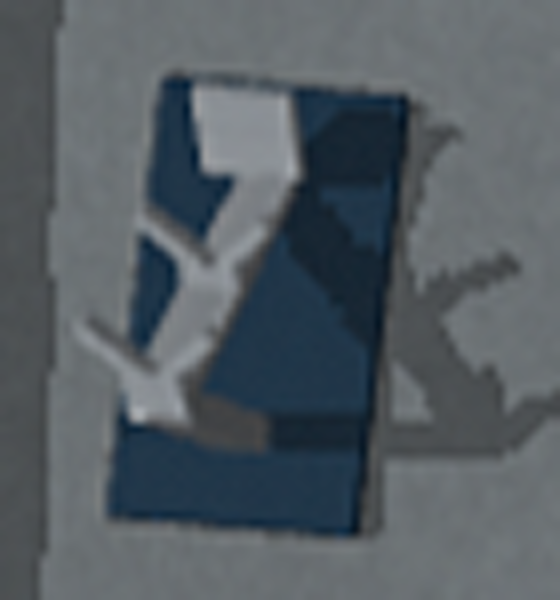

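View pics/r_side.png

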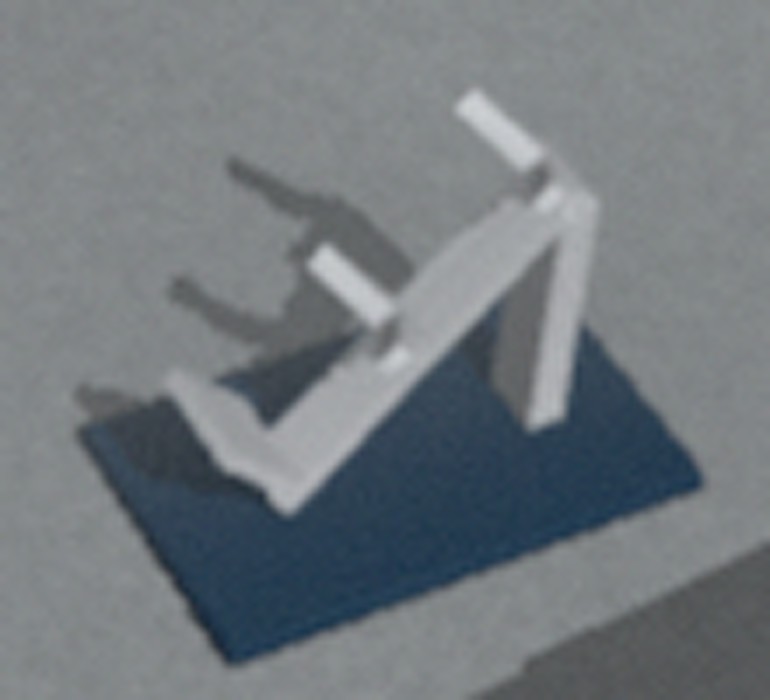

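```bash
cat > restfit.py <<'E'
from wfit import *
import pickle
from scipy.optimize import least_squares
o=pickle.load(open("tr.pkl","rb")); ct,cs=o["top"]["cam"],o["side"]["cam"]
c1,s1=pickle.load(open("w1.pkl","rb"))
T=lambda l: np.array(l)/8+[135,190]-.5
S=lambda l: np.array(l)/7+[365,335]-.5
C=lambda a,b:[a*.08,b*.045,.008]
plate=np.array([C(1,1),C(1,-1),C(-1,-1),C(-1,1)])
tp=T([[163,76],[407,95],[360,535],[110,520]]); 
sp=S([[80,430],[232,663],[703,485]])
spP=plate[[1,0,3]]
wp=np.array([[514.5,253.75],[550.75,283]])-.5; wP=plate[[2,3]]
h=.017*.7071
st=T([[190,85],[292,92],[300,182],[205,172]])
def stP(xf): return np.array([[xf+h,.017,.045+h],[xf+h,-.017,.045+h],[xf-h,-.017,.045-h],[xf-h,.017,.045-h]])
def res(q,use="tsw"):
    p=q[:3]; r=[]
    if "t" in use: r+=[proj(ct,W(p,plate))-tp, .7*(proj(ct,W(p,stP(q[3])))-st)]
    if "s" in use: r+=[proj(cs,W(p,spP))-sp]
    if "w" in use: r+=[wproj(c1,s1,W(p,wP))-wp]
    return np.vstack(r).ravel()
if __name__=="__main__":
  for u in ["t","ts","tw","tsw"]:
    b=least_squares(res,[.508,.314,-.08,.04],args=(u,),loss="soft_l1"); print(u,b.x.round(4),b.fun.reshape(-1,2).round(1).tolist())
  q=b.x; a=.7071
  v={}
  for n,c,(x0,y0,w,hh,k) in (("top",ct,(135,190,70,75,8)),("side",cs,(365,335,110,100,7))):
    im=cv2.resize(c["color"][y0:y0+hh,x0:x0+w,::-1],None,fx=k,fy=k,interpolation=cv2.INTER_CUBIC)
    def L(P,col):
        z=((proj(c,W(q[:3],P))+.5-[x0,y0])*k).astype(np.int32); cv2.polylines(im,[z],True,col,1)
    L(plate,(0,255,255)); L(stP(q[3]),(0,0,255))
    for d in (.044,.052,.106,.114):  # notch plates: 40 wide, height ref axis
        m=np.array([q[3]-d*a,0,.045+d*a])
        L(np.array([m+[0,.02,0],m+[0,-.02,0]]),(0,255,0))
    f=np.array([q[3],0,.045]); L(np.array([f,f+.15*np.array([-a,0,a])]),(255,0,255))
    cv2.imwrite(f"pics/rf_{n}.png",im)
E
python3 restfit.py
```

```text
t [ 0.5075  0.3149 -0.0737  0.0551] [[-0.4, -0.3], [0.4, -0.3], [0.3, 0.6], [-0.2, 0.1], [0.1, 0.3], [-0.2, 0.3], [0.1, -0.5], [-0.0, -0.2]]
ts [ 0.5088  0.3161 -0.0731  0.054 ] [[-0.8, -0.7], [0.0, -0.8], [-0.1, 0.1], [-0.6, -0.4], [-0.2, 0.3], [-0.6, 0.3], [-0.2, -0.5], [-0.4, -0.3], [-0.6, -1.0], [-0.0, -1.1], [1.0, -2.7]]
tw [ 0.5083  0.3151 -0.0728  0.0544] [[-0.5, -0.5], [0.4, -0.6], [0.2, 0.3], [-0.3, -0.2], [0.0, 0.3], [-0.3, 0.3], [0.0, -0.5], [-0.1, -0.2], [-0.2, -1.0], [0.3, 0.3]]
tsw [ 0.5088  0.3159 -0.0692  0.0539] [[-0.9, -0.7], [-0.0, -0.9], [0.1, 0.1], [-0.5, -0.3], [-0.2, 0.3], [-0.6, 0.3], [-0.2, -0.5], [-0.4, -0.2], [-0.6, -0.9], [0.1, -1.1], [0.9, -2.9], [-0.2, -0.4], [0.3, 0.6]]
```

View pics/rf_top.png

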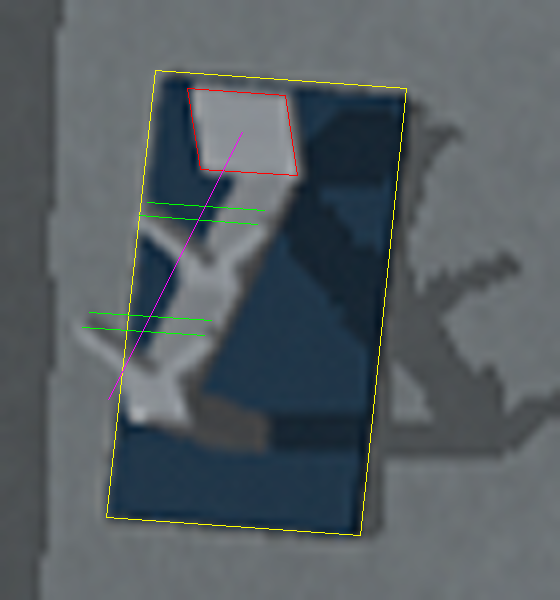

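View pics/rf_side.png

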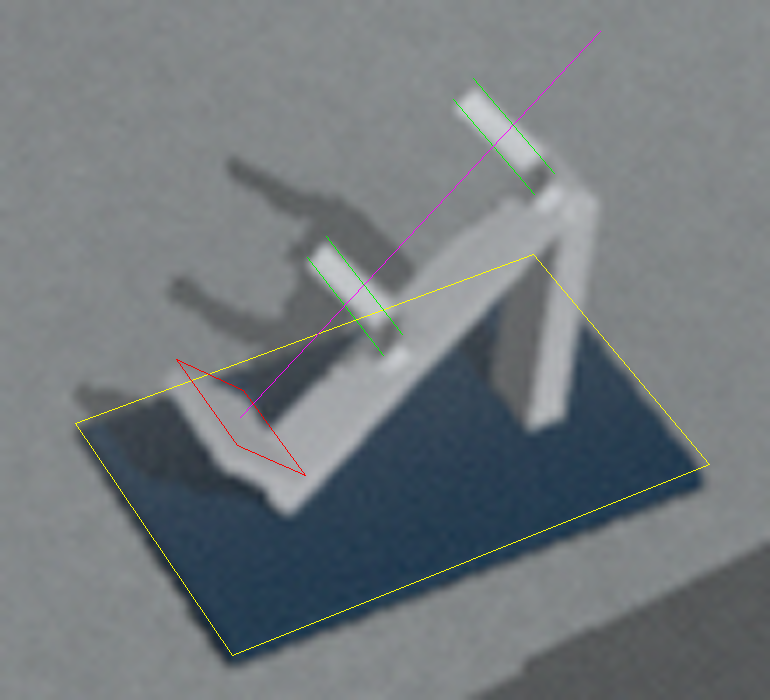

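```bash
python3 - <<'E'
from wfit import *
import pickle
s=ctrl.read_state(); c=ctrl.capture("side"); cw=ctrl.capture("wrist")
pickle.dump((s,c,cw),open("hold.pkl","wb"))
Rm=R.from_quat(s["ee_rot"]).as_matrix()
f=s["eef_pos"]+Rm[:,0]*.1287; print(f)
a=np.linspace(0,2*np.pi,40)
def ring(z,r): # in tool frame: z from foot toward head = -x
    return np.array([f-Rm[:,0]*z+Rm[:,1]*r*np.cos(t)+Rm[:,2]*r*np.sin(t) for t in a])
x0,y0,w,h,k=300,170,110,110,7
im=cv2.resize(c["color"][y0:y0+h,x0:x0+w,::-1],None,fx=k,fy=k,interpolation=cv2.INTER_CUBIC)
for z,r in((0,.01),(.03,.015),(.12,.015)):
    cv2.polylines(im,[((proj(c,ring(z,r))+.5-[x0,y0])*k).astype(np.int32)],True,(0,255,0),1)
P=np.array([f-Rm[:,0]*.033+Rm[:,2]*.026]); cv2.circle(im,tuple(((proj(c,P)[0]+.5-[x0,y0])*k).astype(int)),4,(0,0,255),-1)
cv2.imwrite("pics/hs.png",im)
im=cw["color"][:,:,::-1].copy()
for z,r in((0,.01),(.03,.015),(.12,.015)):
    cv2.polylines(im,[(wproj(cw,s,ring(z,r))+.5).astype(np.int32)],True,(0,255,0),1)
cv2.circle(im,tuple(wproj(cw,s,P)[0].astype(int)),3,(0,0,255),-1)
cv2.imwrite("pics/hw.png",im[100:460,200:440])
E
```

```text
[0.48693973 0.00910335 0.18089748]
```

View pics/hs.png

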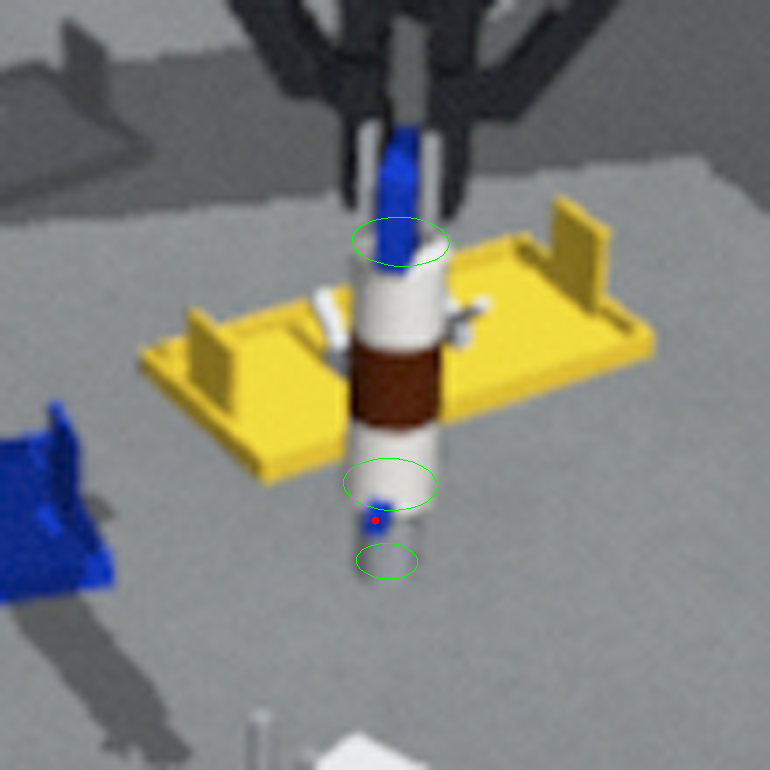

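View pics/hw.png

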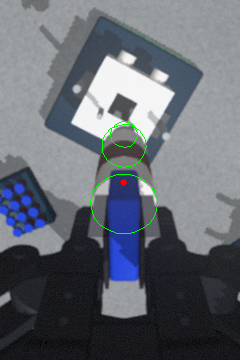

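```bash
cat > plan.py <<'E'
from h import *
q=[.508,.3153,-.073,.0545]
cy,sy=np.cos(q[2]),np.sin(q[2]); Rz=np.array([[cy,-sy,0],[sy,cy,0],[0,0,1]]); a=.70711
foot=np.array([q[0],q[1],0])+Rz@[q[3],0,.045]; u=Rz@[-a,0,a]; n=Rz@[a,0,a]; yr=Rz@[0,1,0]
mid=foot+.079*u
E
python3 - <<'E'
from plan import *
print(foot,mid)
T=tool(-u,yr); tcp=foot+u*.1287; print(tcp)
rel(tcp+n*.09+[0,0,.06],T)
E
```

```text
[0.56235485 0.31132503 0.045     ] [0.50664194 0.31539932 0.10086169]
[0.47159217 0.3179625  0.13600506]
row [ 47.7 164.9 260.4] [ 0.87   -0.7281 -0.3617] |rv|deg 68.2
```

```bash
python3 -m inch '6 20 35 0.12 -0.1 -0.05 0;12 45 75 0.25 -0.21 -0.1 0;20 70 115 0.37 -0.31 -0.155 0;28 95 150 0.5 -0.42 -0.21 0;35 120 190 0.62 -0.52 -0.26 0;42 145 230 0.75 -0.63 -0.31 0;48 165 260 0.87 -0.728 -0.362 0;48 165 260 0.87 -0.728 -0.362 0;48 165 260 0.87 -0.728 -0.362 0';python3 st.py; python3 - <<'E'
from plan import *
T=tool(-u,yr); tcp=foot+u*.1287
rel(tcp+n*.025+u*.004,T)
c=ctrl.capture("side"); cv2.imwrite("pics/s8.png",c["color"][:,:,::-1])
s=ctrl.read_state(); c=ctrl.capture("wrist")
im=c["color"][:,:,::-1].copy()
P=np.array([foot,foot+.15*u,mid]+[foot+u*d+yr*y for d in (.048,.11) for y in(.02,-.02)])
for p in wproj(c,s,P): cv2.circle(im,tuple((p+.5).astype(int)),3,(0,0,255),-1)
cv2.imwrite("pics/w8.png",im)
E
```

```text
t: 18.15
eef_pos: [0.5342, 0.3129, 0.2582]
ee_rot: [0.013, 0.383, -0.033, 0.923]
contact_force: [-0.1, -0.0, -1.1]
gripper_width: 0.0109
yaw -0.07 pos [0.5342 0.3129 0.2582] F [-0.1 -0.  -1.1] M [ 0.07  0.99 -0.02] w 0.0109 t 18.15 j [ 0.78 -0.32 -0.35  0.96 -0.56  0.68]
xaxis [ 0.7039 -0.0519 -0.7084]
row [  38.2    0.8 -105.8] [ 0.0024 -0.0018  0.0004] |rv|deg 0.2
```

View pics/s8.png

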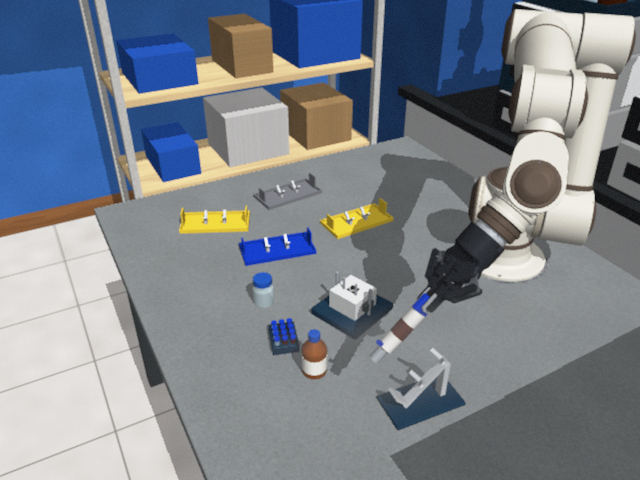

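View pics/w8.png

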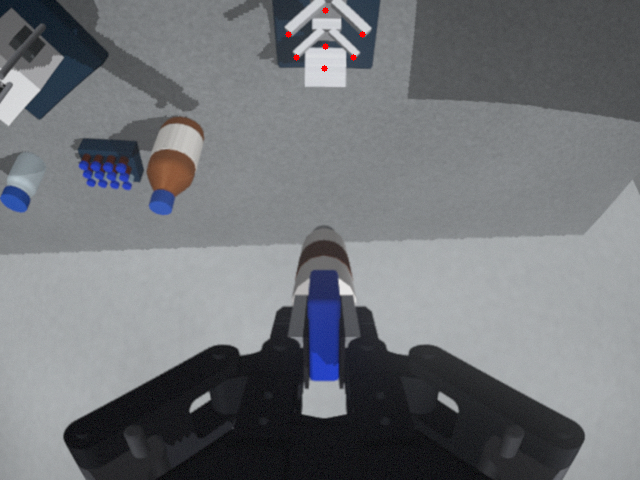

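```bash
python3 -m inch '15 0.8 -40 0.002 -0.002 0 0;30 0.8 -80 0.002 -0.002 0 0;38 0.8 -106 0.002 -0.002 0 0;38 0.8 -106 0.002 -0.002 0 0;38 0.8 -106 0.002 -0.002 0 0';python3 st.py; python3 - <<'E'
from plan import *
T=tool(-u,yr); tcp=foot+u*.1287
rel(tcp+n*.0+u*.002,T)
c=ctrl.capture("side"); cv2.imwrite("pics/s9.png",cv2.resize(c["color"][260:440,340:500,::-1],None,fx=4,fy=3.3))
s=ctrl.read_state(); c=ctrl.capture("wrist")
im=c["color"][:,:,::-1].copy()
P=np.array([foot,foot+.15*u,mid]+[foot+u*d+yr*y for d in (.048,.11) for y in(.02,-.02)])
for p in wproj(c,s,P): cv2.circle(im,tuple((p+.5).astype(int)),3,(0,0,255),-1)
cv2.imwrite("pics/w9.png",im)
E
```

```text
t: 18.88
eef_pos: [0.4883, 0.3163, 0.16]
ee_rot: [0.016, 0.381, -0.035, 0.924]
contact_force: [-0.1, -0.3, -1.3]
gripper_width: 0.0108
yaw -0.08 pos [0.4883 0.3163 0.16  ] F [-0.1 -0.3 -1.3] M [0.09 0.96 0.02] w 0.0108 t 18.875 j [ 0.86 -0.37 -0.57  0.83 -0.61  0.76]
xaxis [ 0.7077 -0.0518 -0.7046]
row [  3.1   0.3 -28.8] [-0.0046  0.0035  0.0001] |rv|deg 0.3
```

View pics/s9.png

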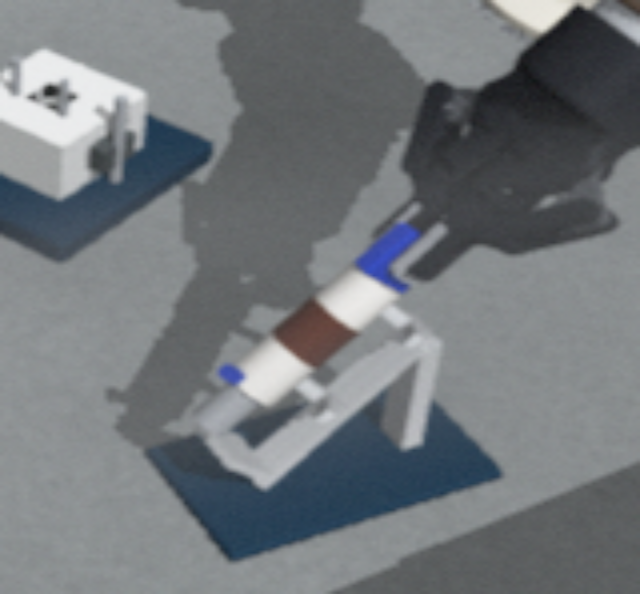

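View pics/w9.png

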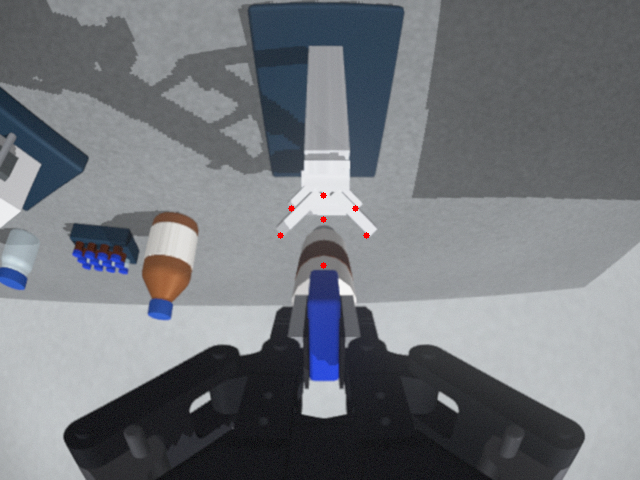

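```bash
python3 -m inch '1 0.3 -10 -0.004 0.003 0 0;2 0.3 -18 -0.004 0.003 0 0;2 0.3 -23 -0.004 0.003 0 0;2 0.3 -25 -0.004 0.003 0 0;2 0.3 -25 -0.004 0.003 0 0';python3 st.py; python3 - <<'E'
from plan import *
T=tool(-u,yr); tcp=foot+u*.1287
rel(tcp,T); s=ctrl.read_state(); print((R.from_quat(s["ee_rot"]).as_matrix().T@s["contact_force"]).round(1))
c=ctrl.capture("side"); cv2.imwrite("pics/s10.png",cv2.resize(c["color"][260:440,340:500,::-1],None,fx=4,fy=3.3))
E
```

```text
t: 19.6
eef_pos: [0.472, 0.3182, 0.1409]
ee_rot: [0.014, 0.382, -0.034, 0.923]
contact_force: [0.7, 0.1, -2.1]
gripper_width: 0.0109
yaw -0.074 pos [0.472  0.3182 0.1409] F [ 0.7  0.1 -2.1] M [0.09 1.   0.04] w 0.0109 t 19.6 j [ 0.89 -0.38 -0.61  0.82 -0.62  0.79]
xaxis [ 0.7057 -0.0513 -0.7067]
row [ 3.2 -0.3 -3.7] [-0.0004  0.0006 -0.0003] |rv|deg 0.0
[ 2.   0.1 -1. ]
```

View pics/s10.png

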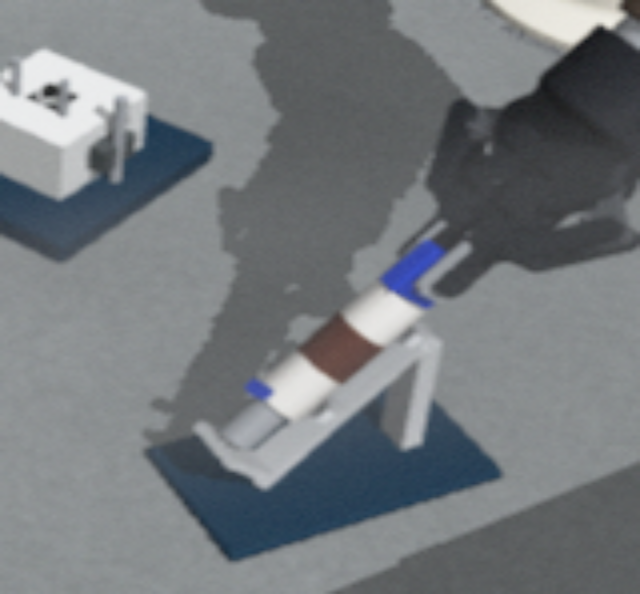

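```bash
python3 -m inch '0 0 -2 0 0 0 0;0 0 -3 0 0 0 0;0 0 -4 0 0 0 0'; python3 st.py; cat > tf.py <<'E'
from plan import *
T=tool(-u,yr); tcp=foot+u*.1287
rel(tcp,T); s=ctrl.read_state(); print("toolF",(R.from_quat(s["ee_rot"]).as_matrix().T@s["contact_force"]).round(1))
E
python3 tf.py
```

```text
t: 20.02
eef_pos: [0.4698, 0.3188, 0.1393]
ee_rot: [0.015, 0.381, -0.034, 0.924]
contact_force: [5.3, 1.2, 0.8]
gripper_width: 0.0107
yaw -0.076 pos [0.4698 0.3188 0.1393] F [5.3 1.2 0.8] M [ 0.23 -0.34  0.33] w 0.0107 t 20.025 j [ 0.89 -0.38 -0.62  0.82 -0.62  0.8 ]
xaxis [ 0.707  -0.0507 -0.7054]
row [ 3.6 -0.7 -1. ] [-0.002   0.0024 -0.001 ] |rv|deg 0.2
toolF [3.2 1.6 4.2]
```

```bash
python3 -m inch '2 0 -0.5 0 0 0 0;4 0 -0.5 0 0 0 0;5 0 -0.5 0 0 0 0'; python3 st.py;python3 tf.py
```

```text
t: 20.4
eef_pos: [0.4733, 0.3188, 0.1358]
ee_rot: [0.015, 0.381, -0.034, 0.924]
contact_force: [-2.1, 1.3, 5.2]
gripper_width: 0.0109
yaw -0.077 pos [0.4733 0.3188 0.1358] F [-2.1  1.3  5.2] M [0.24 0.16 0.15] w 0.0109 t 20.4 j [ 0.89 -0.38 -0.62  0.8  -0.62  0.79]
xaxis [ 0.7075 -0.0503 -0.7049]
row [-1.3 -0.9 -1. ] [-0.0025  0.003  -0.0015] |rv|deg 0.2
toolF [-5.3  1.1  2.1]
```

```bash
python3 -m inch '0 0 0 0 0 0 0.3;0 0 0 0 0 0 0.6;0 0 0 0 0 0 0.6;0 0 0 0 0 0 0.6'; python3 st.py;python3 -m inch '-15 0 0 0 0 0 0.7;-35 0 0 0 0 0 0.7;-60 0 0 0 0 0 0.7'; python3 - <<'E'
from plan import *
c=ctrl.capture("side"); cv2.imwrite("pics/s11.png",cv2.resize(c["color"][260:440,340:500,::-1],None,fx=4,fy=3.3))
s=ctrl.read_state(); c=ctrl.capture("wrist"); cv2.imwrite("pics/w11.png",c["color"][:,:,::-1]); print(s["joint_positions"].round(2),s["eef_pos"])
E
```

```text
t: 20.9
eef_pos: [0.4732, 0.3187, 0.1357]
ee_rot: [0.015, 0.381, -0.034, 0.924]
contact_force: [0.2, -0.1, -0.0]
gripper_width: 0.051
yaw -0.076 pos [0.4732 0.3187 0.1357] F [ 0.2 -0.1 -0. ] M [ 0.05  0.7  -0.06] w 0.051 t 20.9 j [ 0.89 -0.38 -0.62  0.8  -0.62  0.79]
xaxis [ 0.7074 -0.0503 -0.7051]
t: 21.28
eef_pos: [0.4303, 0.3214, 0.178]
ee_rot: [0.015, 0.381, -0.034, 0.924]
contact_force: [0.4, -0.5, 0.1]
gripper_width: 0.0599
[ 0.98 -0.44 -0.57  0.97 -0.66  0.89] [0.42964293 0.32222229 0.18099672]
```

View pics/s11.png

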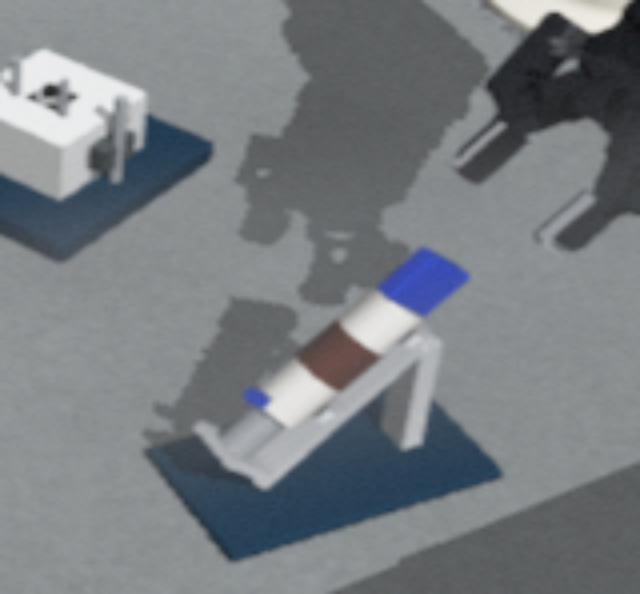

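View pics/w11.png

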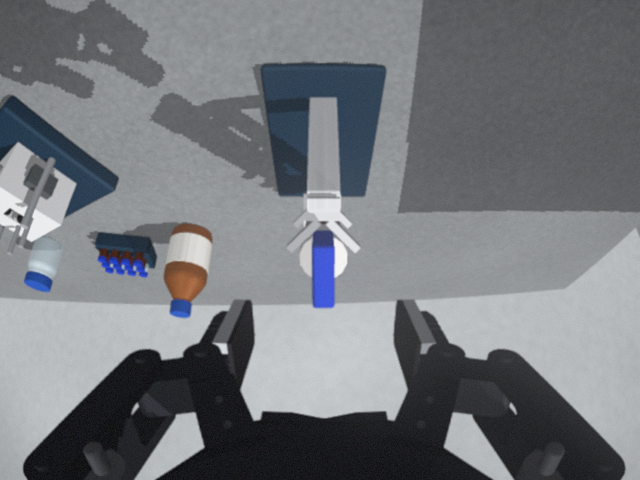

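```bash
python3 - <<'E'
from plan import *
t=np.radians(23); xd=Rz@[-np.sin(t),0,-np.cos(t)]; T=tool(xd,yr)
rel(mid+xd*(.015-.12),T)
s=ctrl.read_state(); Rm=R.from_quat(s["ee_rot"]).as_matrix(); print("up 100mm in tool axes",(Rm.T@[0,0,100]).round(0), (mid-.105*xd))
E
```

```text
row [71.3 -1.7 95.1] [-6.0000e-04  1.1912e+00 -5.5000e-03] |rv|deg 68.3
up 100mm in tool axes [-70.   1.  71.] [0.54755944 0.31240702 0.1975147 ]
```

```bash
python3 -m inch '-32 0 32 0 0.1 0 1;-50 0 70 0 0.28 0 1;-30 0 90 0 0.46 0 1;0 0 110 0 0.64 0 1;25 -1 115 0 0.82 -0.003 1;45 -1.7 110 0 1 -0.004 1;60 -1.7 105 0 1.15 -0.005 1;71 -1.7 95 0 1.19 -0.005 1;71 -1.7 95 0 1.19 -0.005 1;71 -1.7 95 0 1.19 -0.005 1'; python3 - <<'E'
from plan import *
t=np.radians(23); xd=Rz@[-np.sin(t),0,-np.cos(t)]; T=tool(xd,yr)
rel(mid+xd*(.015-.12),T)
s=ctrl.read_state(); c=ctrl.capture("wrist"); print(s["joint_positions"].round(2),s["eef_pos"])
im=c["color"][:,:,::-1].copy()
P=np.array([foot,foot+.154*u,mid]+[foot+u*.12+.018*n,foot+u*.154+.018*n,foot+u*.154-.018*n]+[foot+u*d+yr*y for d in (.03,.12) for y in(.015,-.015)])
for p in wproj(c,s,P): cv2.circle(im,tuple((p+.5).astype(int)),2,(0,0,255),-1)
cv2.imwrite("pics/w12.png",im)
c=ctrl.capture("side"); cv2.imwrite("pics/s12.png",cv2.resize(c["color"][200:440,300:540,::-1],None,fx=2.5,fy=2.5))
E
```

```text
t: 22.62
eef_pos: [0.5474, 0.3124, 0.1986]
ee_rot: [0.031, 0.832, -0.02, 0.553]
contact_force: [0.6, -0.2, 0.4]
gripper_width: 0.0853
row [ 1.  -0.   0.6] [ 0.0003  0.0035 -0.0015] |rv|deg 0.2
[0.43 0.69 0.83 2.07 0.19 0.47] [0.5473724  0.31243602 0.1986364 ]
```

View pics/w12.png

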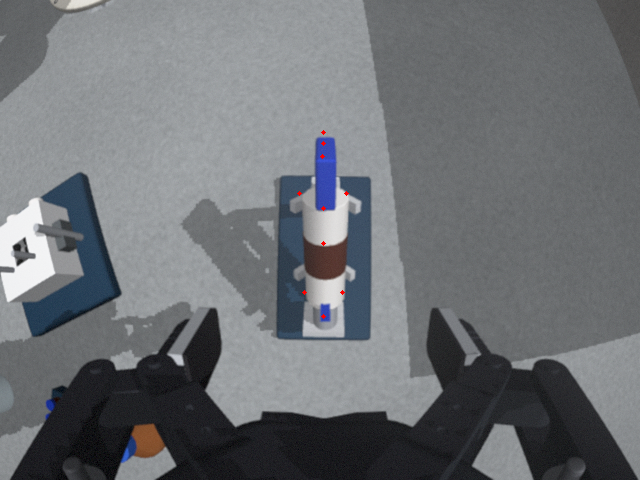

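View pics/s12.png

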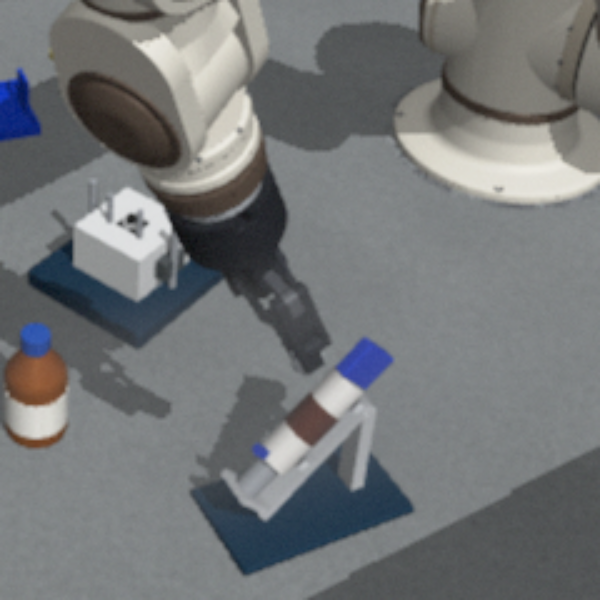

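```bash
cat > ov.py <<'E'
from plan import *
def ov(c,s,f,u,n,yr,name,x0,y0,w,h,k,off=0):
    im=cv2.resize(c["color"][y0:y0+h,x0:x0+w,::-1],None,fx=k,fy=k,interpolation=cv2.INTER_CUBIC)
    pr=(lambda P: wproj(c,s,P)) if s is not None else (lambda P: proj(c,P))
    def L(P,col): cv2.polylines(im,[((pr(np.array(P))+.5-[x0,y0])*k).astype(np.int32)],True,col,1)
    a=np.linspace(0,2*np.pi,40)
    for z,r in((0,.01),(.03,.01),(.03,.015),(.12,.015)): L([f+u*z+r*(yr*np.cos(t)+n*np.sin(t)) for t in a],(0,255,0))
    for z in (.12,.154): L([f+u*z+n*x+yr*y for x,y in((.018,.006),(.018,-.006),(-.018,-.006),(-.018,.006))],(0,255,255))
    L([f+u*.033+n*.026+yr*y+u*x for x,y in((.0035,.0035),(.0035,-.0035),(-.0035,-.0035),(-.0035,.0035))],(0,0,255))
    cv2.imwrite(name,im)
E
python3 - <<'E'
from ov import *
s=ctrl.read_state(); c=ctrl.capture("wrist")
ov(c,s,foot,u,n,yr,"pics/ov12.png",270,110,110,240,2.5)
c=ctrl.capture("side"); ov(c,None,foot,u,n,yr,"pics/ovs12.png",370,320,110,110,6)
E
```

```text
(no output)
```

View pics/ov12.png

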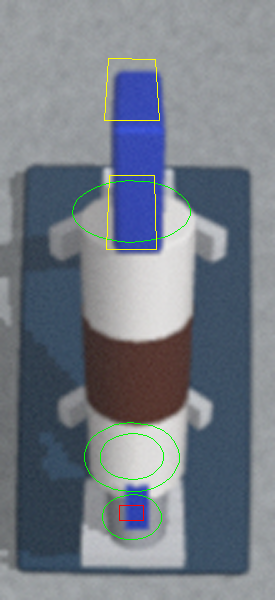

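View pics/ovs12.png

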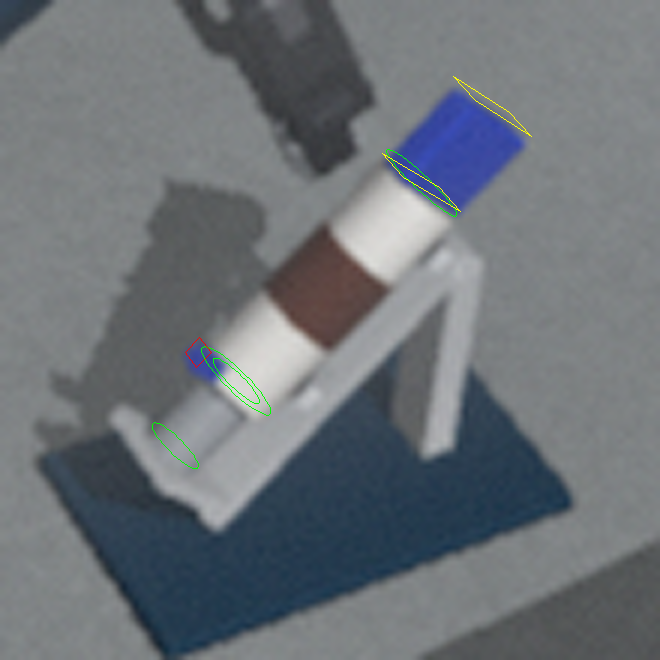

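```bash
cat >> plan.py <<'E'
foot2=foot-.002*u+.0015*yr; mid2=foot2+.079*u
t=np.radians(23); xd=Rz@[-np.sin(t),0,-np.cos(t)]; TG=tool(xd,yr)
E
python3 -c "
from plan import *
rel(mid2+xd*.015,TG)"
```

```text
row [122.6   1.    2.8] [ 0.0011  0.0045 -0.0019] |rv|deg 0.3
```

```bash
python3 -m inch '40 1 3 0.001 0.004 -0.002 1;75 1 3 0.001 0.004 -0.002 1;95 1 3 0.001 0.004 -0.002 1;95 1 3 0.001 0.004 -0.002 1'; python3 st.py; python3 - <<'E'
from ov import *
s=ctrl.read_state(); c=ctrl.capture("wrist"); cv2.imwrite("pics/w13.png",c["color"][:,:,::-1])
rel(mid2+xd*.015,TG)
c=ctrl.capture("side"); cv2.imwrite("pics/s13.png",cv2.resize(c["color"][300:440,340:500,::-1],None,fx=4,fy=4))
E
```

```text
t: 23.32
eef_pos: [0.5121, 0.3163, 0.1112]
ee_rot: [0.03, 0.833, -0.02, 0.552]
contact_force: [-0.2, -0.3, -0.3]
gripper_width: 0.0852
yaw -0.072 pos [0.5121 0.3163 0.1112] F [-0.2 -0.3 -0.3] M [ 0.01 -0.29 -0.02] w 0.0852 t 23.325 j [0.46 0.56 0.48 1.84 0.2  0.5 ]
xaxis [-0.3896  0.0278 -0.9206]
row [28.7 -0.   0.6] [ 0.0009  0.0016 -0.0002] |rv|deg 0.1
```

View pics/w13.png

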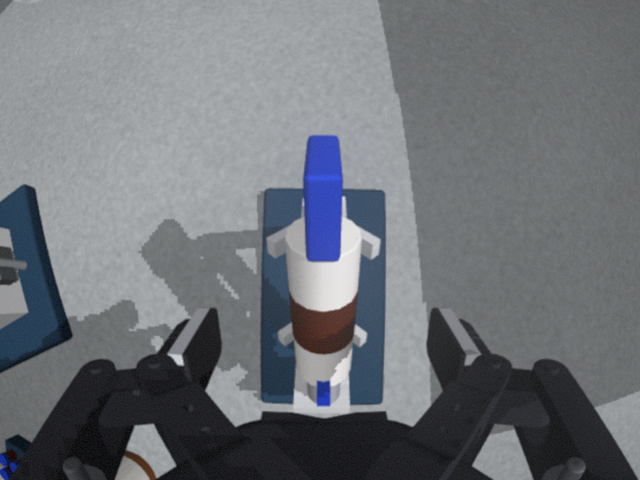

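View pics/s13.png

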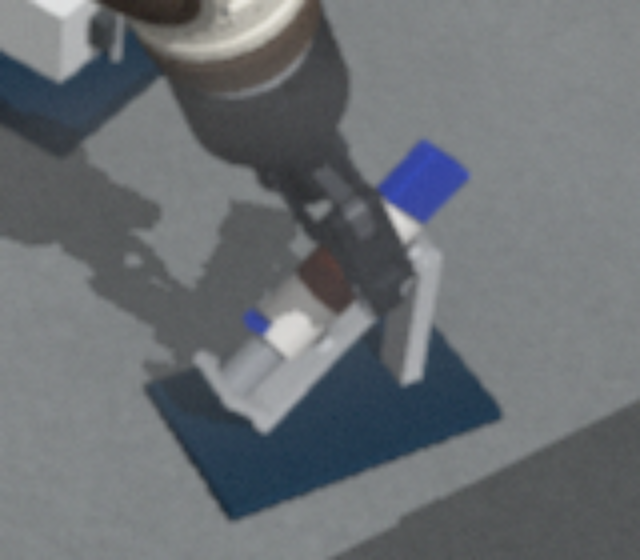

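```bash
python3 -m inch '12 0 0.5 0.001 0.001 0 1;22 0 0.5 0.001 0.001 0 1;26 0 0.5 0.001 0.001 0 1;26 0 0.5 0.001 0.001 0 1'; python3 st.py; python3 - <<'E'
from ov import *
rel(mid2+xd*.015,TG)
s=ctrl.read_state(); c=ctrl.capture("wrist"); cv2.imwrite("pics/w14.png",c["color"][:,:,::-1])
c=ctrl.capture("side"); cv2.imwrite("pics/s14.png",cv2.resize(c["color"][300:440,340:500,::-1],None,fx=4,fy=4))
E
```

```text
t: 23.92
eef_pos: [0.5035, 0.3172, 0.0882]
ee_rot: [0.031, 0.833, -0.02, 0.552]
contact_force: [-0.1, 0.1, 0.8]
gripper_width: 0.0856
yaw -0.073 pos [0.5035 0.3172 0.0882] F [-0.1  0.1  0.8] M [-0.   -0.34 -0.01] w 0.0856 t 23.925 j [0.47 0.55 0.41 1.79 0.2  0.5 ]
xaxis [-0.3889  0.0289 -0.9208]
row [ 2.8 -0.1 -0.1] [-0.0003  0.0008 -0.0004] |rv|deg 0.1
```

View pics/w14.png

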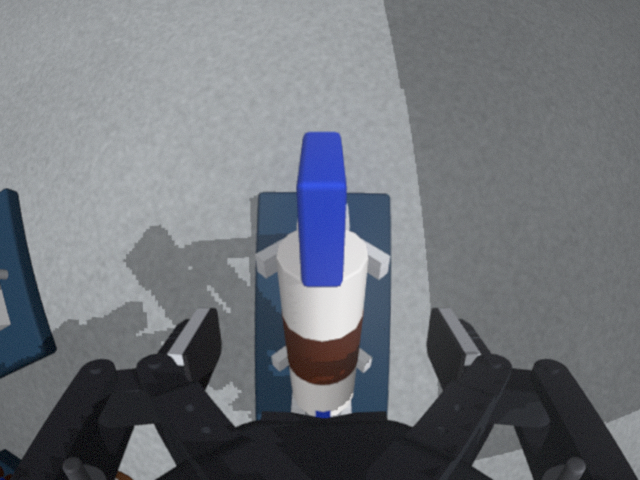

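View pics/s14.png

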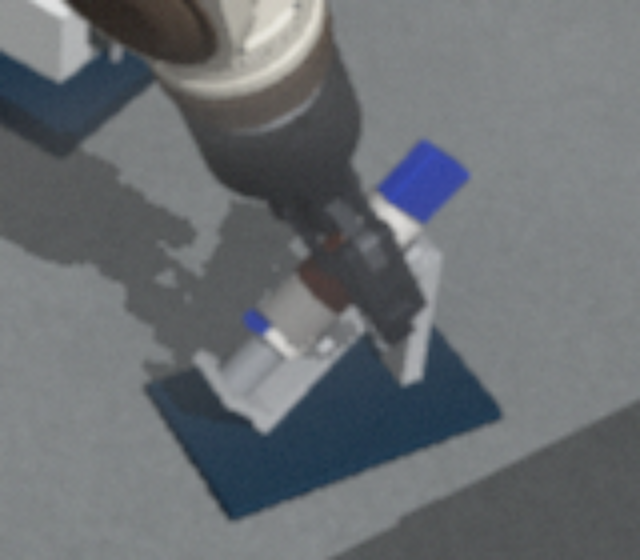

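```bash
python3 -m inch '1 -0.5 0 0 0 0 0;1 -0.5 0 0 0 0 0;1 -0.5 0 0 0 0 0;1 -0.5 0 0 0 0 0;1 -0.5 0 0 0 0 0;1 -0.5 0 0 0 0 0'; python3 st.py; python3 - <<'E'
from ov import *
s=ctrl.read_state(); c=ctrl.capture("wrist"); ov(c,s,foot2,u,n,yr,"pics/w15.png",200,110,240,300,2)
E
```

```text
t: 24.78
eef_pos: [0.5036, 0.3168, 0.088]
ee_rot: [0.031, 0.833, -0.02, 0.552]
contact_force: [1.6, -2.1, 2.7]
gripper_width: 0.0285
yaw -0.073 pos [0.5036 0.3168 0.088 ] F [ 1.6 -2.1  2.7] M [-0.19 -0.24  0.21] w 0.0285 t 24.775 j [0.47 0.54 0.41 1.78 0.2  0.5 ]
xaxis [-0.3879  0.0293 -0.9212]
```

View pics/w15.png

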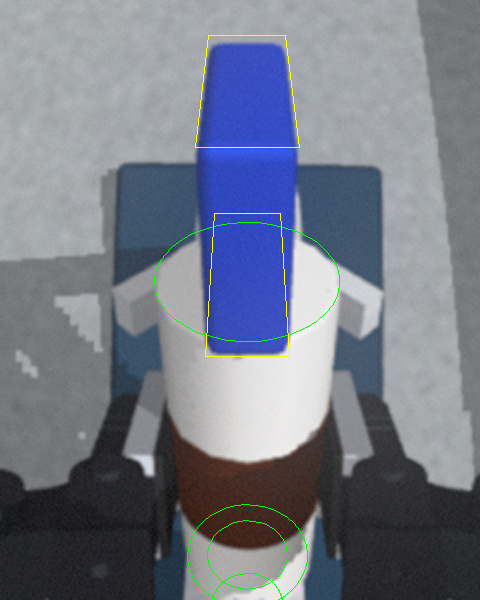

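```bash
cat > tray.py <<'E'
from plan import *
import pickle,os
def hold():
    s=ctrl.read_state(); Rm=R.from_quat(s["ee_rot"]).as_matrix()
    C=np.c_[n,np.cross(u,n),u]  # cartridge frame in world: x=lug=n, z=u
    return Rm.T@C, Rm.T@(mid2-s["eef_pos"])
if not os.path.exists("hold_tray.pkl"): pickle.dump(hold(),open("hold_tray.pkl","wb"))
CT,mt=pickle.load(open("hold_tray.pkl","rb"))
def target(tp,dz=0):
    ct,st=np.cos(tp[2]),np.sin(tp[2]); uz=np.array([-ct,-st,0]); x=np.array([0,0,1.]); C=np.c_[x,np.cross(uz,x),uz]
    Rt=C@CT.T; p=np.array([tp[0],tp[1],.037+dz])-Rt@mt
    return p,Rt
E
python3 - <<'E'
from tray import *
s=ctrl.read_state(); Rm=R.from_quat(s["ee_rot"]).as_matrix()
print("mt",mt,"u in tool",CT[:,2],"n*100 in tool",(Rm.T@n*100).round(1),"up100",(Rm.T@[0,0,100]).round(1))
p,Rt=target([.539,-.320,-.195],.13); print(p,Rt.round(3)); rel(p,Rt)
E
```

```text
mt [-0.01231697  0.00038639 -0.00023845] u in tool [-3.76352116e-01  1.63610783e-04 -9.26481604e-01] n*100 in tool [-92.6   0.1  37.6] up100 [-92.1   0.1 -38.9]
[ 0.54369184 -0.3213087   0.15567793] [[ 0.369  0.194  0.909]
 [-0.072  0.981 -0.18 ]
 [-0.926  0.001  0.376]]
row [ -96.6 -633.3   53.5] [ 0.1244 -0.7845  0.001 ] |rv|deg 45.5
```

```bash
python3 -m inch '-5 0 2 0 0 0 0;-14 0 6 0 0 0 0;-28 0 11 0 0 0 0;-50 0 18 0 0 0 0;-80 0 10 0 0 0 0;-120 0 -10 0 0 0 0;-165 0 -30 0 0 0 0;-165 0 -30 0 0 0 0'; python3 st.py; python3 - <<'E'
from tray import *
p,Rt=target([.539,-.320,-.195],.13); p[2]+=.06;rel(p,Rt)
c=ctrl.capture("side"); cv2.imwrite("pics/s16.png",c["color"][:,:,::-1])
E
```

```text
t: 25.82
eef_pos: [0.5411, 0.3142, 0.2559]
ee_rot: [0.032, 0.831, -0.019, 0.555]
contact_force: [2.1, -0.0, -2.3]
gripper_width: 0.0286
yaw -0.072 pos [0.5411 0.3142 0.2559] F [ 2.1 -0.  -2.3] M [-0.06 -0.53 -0.02] w 0.0286 t 25.825 j [0.44 0.73 1.01 2.2  0.19 0.48]
xaxis [-0.3813  0.0325 -0.9239]
row [  15.5 -633.8   59.9] [ 0.1242 -0.7779 -0.0034] |rv|deg 45.1
```

View pics/s16.png

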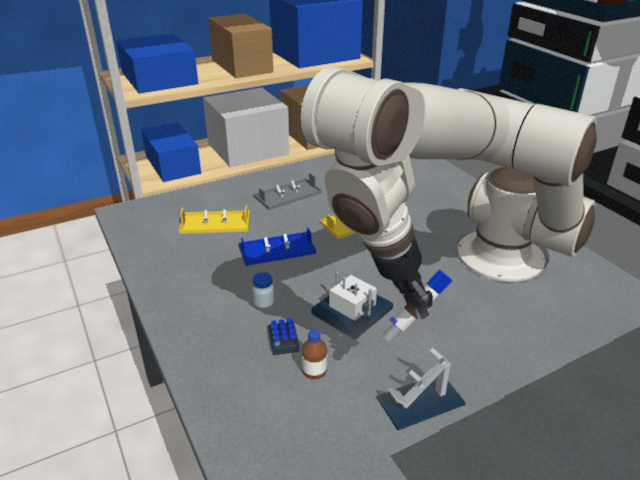

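```bash
python3 -m inch '0 -30 5 0.01 -0.08 0 0;1 -80 10 0.02 -0.2 0 0;3 -135 15 0.03 -0.33 0 0;4 -190 20 0.04 -0.46 0 0;6 -245 25 0.05 -0.58 0 0;7 -300 30 0.07 -0.7 0 0;9 -355 35 0.08 -0.778 -0.003 0;10 -410 40 0.1 -0.778 -0.003 0;12 -465 45 0.12 -0.778 -0.003 0;13 -520 50 0.124 -0.778 -0.003 0;14 -570 55 0.124 -0.778 -0.003 0;15 -600 58 0.124 -0.778 -0.003 0'; python3 st.py; python3 - <<'E'
from tray import *
p,Rt=target([.539,-.320,-.195],.13); p[2]+=.06;rel(p,Rt)
E
```

```text
t: 27.38
eef_pos: [0.5432, -0.2896, 0.212]
ee_rot: [0.055, 0.558, -0.081, 0.824]
contact_force: [0.0, 0.1, -1.5]
gripper_width: 0.0284
yaw -0.196 pos [ 0.5432 -0.2896  0.212 ] F [ 0.   0.1 -1.5] M [ 0.07  0.51 -0.03] w 0.0284 t 27.375 j [-0.55 -0.13 -0.13  1.21  0.13 -0.33]
xaxis [ 0.3635 -0.0723 -0.9288]
row [ -0.9 -31.    7.5] [-0.0011 -0.0062  0.0014] |rv|deg 0.4
```

```bash
python3 -m inch '0 -20 4 0 -0.006 0 0;-1 -31 7 -0.001 -0.006 0.001 0;-1 -31 7 -0.001 -0.006 0.001 0'; python3 st.py; python3 - <<'E'
from tray import *
from fit import boxp,W
import pickle
s=ctrl.read_state(); c=ctrl.capture("wrist"); ct=ctrl.capture("top"); cs=ctrl.capture("side")
pickle.dump((s,c,ct,cs),open("w17.pkl","wb"))
tp=[.539,-.320,-.195]
P=np.vstack([boxp(0,0,.012,.01201,.2,.1)]+[W([0,0,0],np.array([[x,y,.048]])) for x in(.092,-.092) for y in(.018,-.018)])
im=c["color"][:,:,::-1].copy()
for p in wproj(c,s,W(tp,P)): cv2.circle(im,tuple((p+.5).astype(int)),2,(0,0,255),-1)
cv2.imwrite("pics/w17.png",im)
for nm,cc in(("top",ct),("side",cs)):
    im=cc["color"][:,:,::-1].copy()
    b=(355,160,80,110) if nm=="top" else (225,170,110,110)
    im=cv2.resize(im[b[1]:b[1]+b[3],b[0]:b[0]+b[2]],None,fx=5,fy=5,interpolation=2)
    for p in proj(cc,W(tp,P)): cv2.circle(im,tuple(((p+.5-b[:2])*5).astype(int)),3,(0,0,255),-1)
    cv2.imwrite(f"pics/{nm}17.png",im)
E
```

```text
t: 27.75
eef_pos: [0.5429, -0.3214, 0.2145]
ee_rot: [0.055, 0.556, -0.081, 0.825]
contact_force: [0.3, 0.7, -1.6]
gripper_width: 0.0285
yaw -0.196 pos [ 0.5429 -0.3214  0.2145] F [ 0.3  0.7 -1.6] M [ 0.11  0.47 -0.05] w 0.0285 t 27.75 j [-0.6  -0.09 -0.09  1.21  0.15 -0.38]
xaxis [ 0.3679 -0.0718 -0.9271]
```

View pics/w17.png

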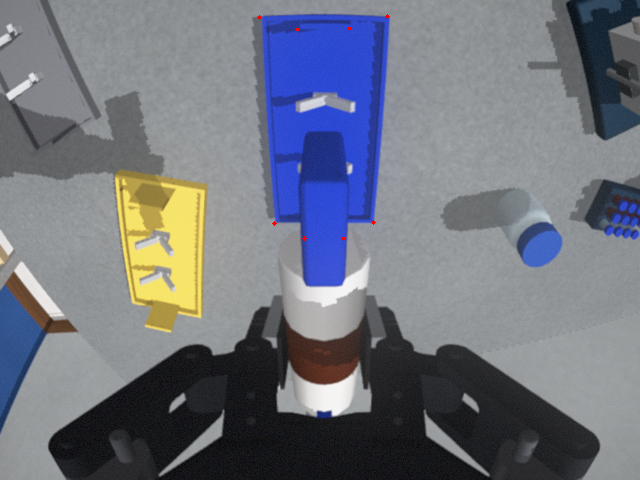

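View pics/side17.png

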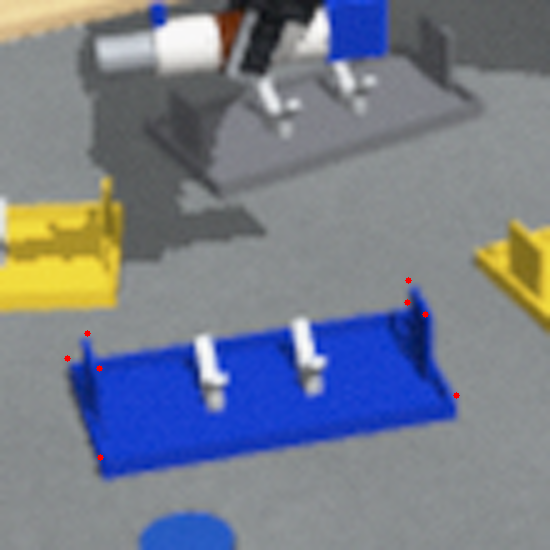

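```bash
python3 - <<'E'
from tray import *
for dz in (.05,.0): rel(*target([.539,-.319,-.195],dz))
E
```

```text
row [ 1.296e+02  1.000e-01 -5.220e+01] [ 0.0004 -0.0004 -0.    ] |rv|deg 0.0
row [176.   0. -71.] [ 0.0004 -0.0004 -0.    ] |rv|deg 0.0
```

```bash
python3 -m inch '40 0 -16 0 0 0 0;80 0 -32 0 0 0 0;115 0 -46 0 0 0 0;130 0 -52 0 0 0 0;130 0 -52 0 0 0 0'; python3 st.py; python3 - <<'E'
from tray import *
rel(*target([.539,-.319,-.195],0))
s=ctrl.read_state(); c=ctrl.capture("wrist"); cv2.imwrite("pics/w18.png",c["color"][:,:,::-1])
c=ctrl.capture("side"); cv2.imwrite("pics/s18.png",cv2.resize(c["color"][160:280,210:340,::-1],None,fx=5,fy=5,interpolation=2))
E
```

```text
t: 28.52
eef_pos: [0.5439, -0.3198, 0.075]
ee_rot: [0.055, 0.556, -0.08, 0.825]
contact_force: [0.2, 0.9, -1.1]
gripper_width: 0.0284
yaw -0.194 pos [ 0.5439 -0.3198  0.075 ] F [ 0.2  0.9 -1.1] M [0.06 0.44 0.01] w 0.0284 t 28.525 j [-0.6  -0.07 -0.34  0.94  0.15 -0.38]
xaxis [ 0.3683 -0.0711 -0.927 ]
row [ 45.7  -0.6 -18.6] [ 0.0009 -0.0014 -0.0007] |rv|deg 0.1
```

View pics/w18.png

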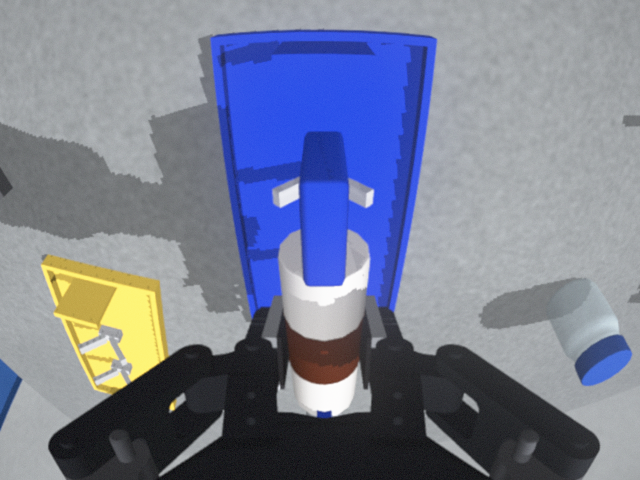

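View pics/s18.png

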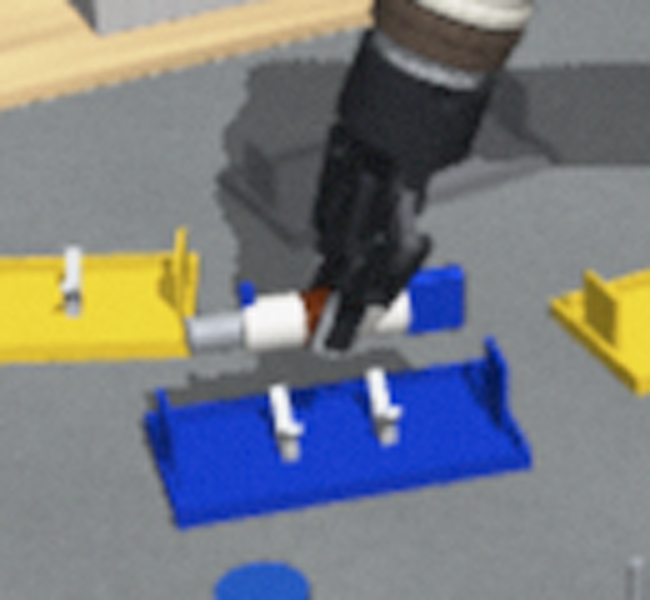

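```bash
python3 -m inch '15 -0.5 -6 0 0 0 0;28 -0.5 -11.5 0 0 0 0;36 -0.5 -14.6 0 0 0 0;38 -0.5 -15.4 0 0 0 0;38 -0.5 -15.4 0 0 0 0'; python3 st.py; python3 - <<'E'
from tray import *
rel(*target([.539,-.319,-.195],0))
s=ctrl.read_state(); c=ctrl.capture("wrist"); cv2.imwrite("pics/w19.png",c["color"][:,:,::-1])
c=ctrl.capture("side"); cv2.imwrite("pics/s19.png",cv2.resize(c["color"][160:280,210:340,::-1],None,fx=5,fy=5,interpolation=2))
E
```

```text
t: 29.25
eef_pos: [0.545, -0.3213, 0.0365]
ee_rot: [0.054, 0.555, -0.08, 0.826]
contact_force: [-0.4, -1.1, -2.1]
gripper_width: 0.0282
yaw -0.194 pos [ 0.545  -0.3213  0.0365] F [-0.4 -1.1 -2.1] M [ 0.09  0.45 -0.02] w 0.0282 t 29.25 j [-0.6  -0.04 -0.39  0.86  0.15 -0.38]
xaxis [ 0.371  -0.073  -0.9258]
row [ 9.4  0.7 -5.4] [0.0011 0.0019 0.0007] |rv|deg 0.1
```

View pics/w19.png

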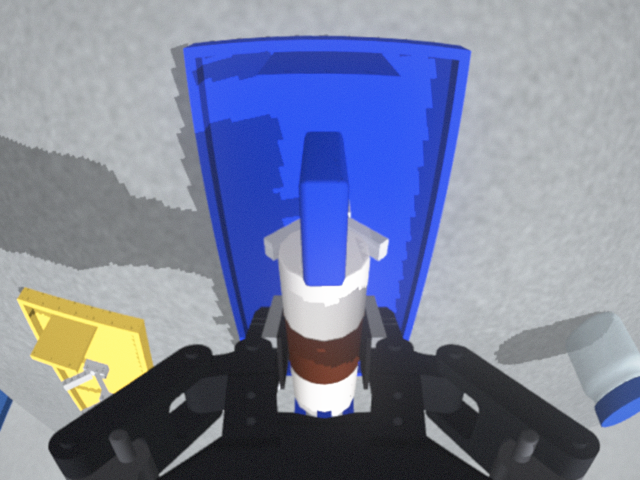

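View pics/s19.png

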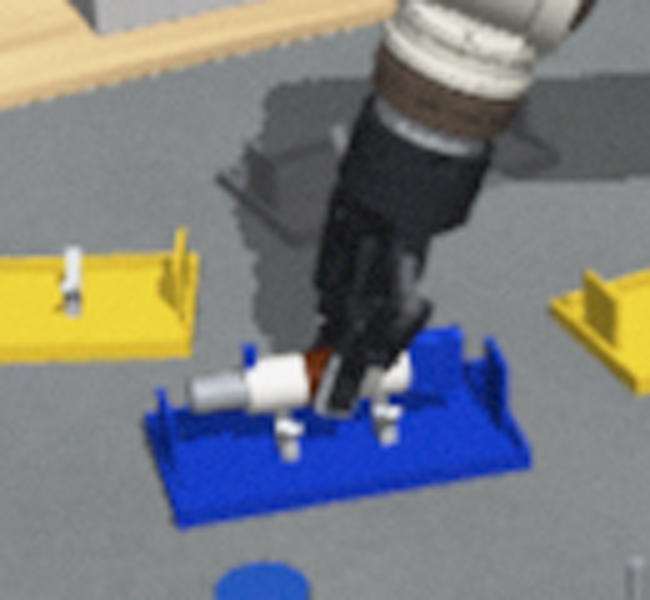

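```bash
python3 -m inch '2 0.5 -1 0 0.001 0 0;4 0.5 -2 0 0.002 0 0;5.5 0.6 -3 0 0.002 0 0;6.5 0.6 -3.5 0 0.002 0 0;6.5 0.6 -3.5 0 0.002 0 0'; python3 st.py; python3 -c "
from tray import *
rel(*target([.539,-.319,-.195],0))"
```

```text
t: 29.98
eef_pos: [0.5444, -0.3207, 0.0295]
ee_rot: [0.054, 0.556, -0.08, 0.826]
contact_force: [0.4, -0.4, -1.6]
gripper_width: 0.028
yaw -0.194 pos [ 0.5444 -0.3207  0.0295] F [ 0.4 -0.4 -1.6] M [ 0.14  0.51 -0.01] w 0.028 t 29.975 j [-0.6  -0.04 -0.4   0.85  0.15 -0.38]
xaxis [ 0.3696 -0.0729 -0.9263]
row [ 3.2  0.2 -2.2] [0.0012 0.0004 0.0009] |rv|deg 0.1
```

```bash
python3 -m inch '1 0 -0.5 0 0 0 0;1.9 0 -0.9 0 0 0 0;2.8 0 -1.2 0 0 0 0;2.8 0 -1.2 0 0 0 0'; python3 st.py; python3 -m inch '0.7 0 -0.3 0 0 0 0;1.4 0 -0.6 0 0 0 0;1.4 0 -0.6 0 0 0 0'; python3 st.py
```

```text
t: 30.48
eef_pos: [0.5444, -0.3207, 0.0263]
ee_rot: [0.054, 0.556, -0.08, 0.826]
contact_force: [-0.3, -0.2, -1.0]
gripper_width: 0.0285
yaw -0.194 pos [ 0.5444 -0.3207  0.0263] F [-0.3 -0.2 -1. ] M [ 0.15  0.42 -0.  ] w 0.0285 t 30.475 j [-0.6  -0.04 -0.41  0.84  0.15 -0.38]
xaxis [ 0.3695 -0.0729 -0.9264]
t: 30.85
eef_pos: [0.5443, -0.3206, 0.0248]
ee_rot: [0.054, 0.556, -0.08, 0.826]
contact_force: [0.6, 0.3, -1.9]
gripper_width: 0.0282
yaw -0.194 pos [ 0.5443 -0.3206  0.0248] F [ 0.6  0.3 -1.9] M [ 0.1   0.49 -0.01] w 0.0282 t 30.85 j [-0.6  -0.04 -0.41  0.84  0.15 -0.38]
xaxis [ 0.3695 -0.0728 -0.9264]
```

Not touching yet; continue in small steps.

```bash
python3 -m inch '0.8 0 -0.3 0 0 0 0;1.6 0 -0.6 0 0 0 0;1.6 0 -0.6 0 0 0 0'; python3 st.py; python3 -m inch '0.8 0 -0.3 0 0 0 0;1.6 0 -0.6 0 0 0 0;1.6 0 -0.6 0 0 0 0'; python3 st.py;  python3 - <<'E'
from tray import *
c=ctrl.capture("side"); cv2.imwrite("pics/s20.png",cv2.resize(c["color"][160:280,210:340,::-1],None,fx=5,fy=5,interpolation=2))
E
```

```text
t: 31.22
eef_pos: [0.5448, -0.3207, 0.0239]
ee_rot: [0.054, 0.555, -0.08, 0.826]
contact_force: [-2.9, 2.7, 4.8]
gripper_width: 0.0277
yaw -0.194 pos [ 0.5448 -0.3207  0.0239] F [-2.9  2.7  4.8] M [ 0.51  0.66 -0.01] w 0.0277 t 31.225 j [-0.6  -0.04 -0.41  0.84  0.15 -0.38]
xaxis [ 0.3706 -0.073  -0.9259]
t: 31.6
eef_pos: [0.545, -0.3208, 0.0237]
ee_rot: [0.054, 0.555, -0.081, 0.826]
contact_force: [-7.2, 6.2, 11.9]
gripper_width: 0.028
yaw -0.194 pos [ 0.545  -0.3208  0.0237] F [-7.2  6.2 11.9] M [0.89 1.15 0.01] w 0.028 t 31.6 j [-0.6  -0.04 -0.41  0.83  0.15 -0.38]
xaxis [ 0.3716 -0.0734 -0.9255]
```

View pics/s20.png

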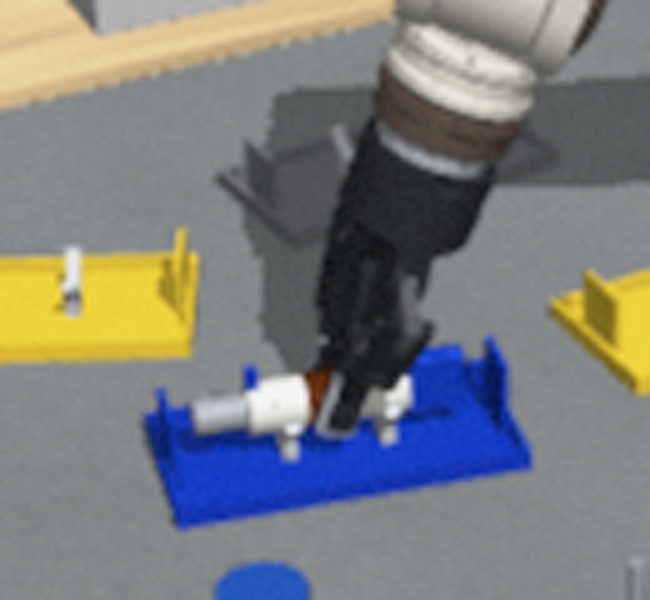

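```bash
python3 -m inch '-1 1 0.3 0 0 0 0;-0.5 1.8 0.2 0 0 0 0;-0.5 1.8 0.2 0 0 0 0'; python3 st.py
```

```text
t: 32.02
eef_pos: [0.5455, -0.3197, 0.0248]
ee_rot: [0.053, 0.554, -0.081, 0.827]
contact_force: [-3.7, -2.3, 4.5]
gripper_width: 0.028
yaw -0.194 pos [ 0.5455 -0.3197  0.0248] F [-3.7 -2.3  4.5] M [-0.55  0.87 -0.18] w 0.028 t 32.025 j [-0.6  -0.04 -0.41  0.83  0.15 -0.37]
xaxis [ 0.372  -0.075  -0.9252]
```

Balanced within the V (y force changed sign, ~6 N). Release.

```bash
python3 -m inch '0.6 -0.4 -0.2 0 0 0 0;0.6 -0.4 -0.2 0 0 0 0'; python3 st.py; python3 -m inch '0 0 0 0 0 0 0.5;0 0 0 0 0 0 0.6;0 0 0 0 0 0 0.6;0 0 0 0 0 0 0.6'; python3 st.py;  python3 - <<'E'
from tray import *
c=ctrl.capture("side"); cv2.imwrite("pics/s21.png",cv2.resize(c["color"][160:280,210:340,::-1],None,fx=5,fy=5,interpolation=2))
c=ctrl.capture("wrist"); cv2.imwrite("pics/w21.png",c["color"][:,:,::-1])
E
```

```text
t: 32.28
eef_pos: [0.5457, -0.3203, 0.0244]
ee_rot: [0.053, 0.554, -0.081, 0.827]
contact_force: [-1.7, -2.3, 2.4]
gripper_width: 0.0278
yaw -0.194 pos [ 0.5457 -0.3203  0.0244] F [-1.7 -2.3  2.4] M [-0.41  0.42 -0.11] w 0.0278 t 32.275 j [-0.6  -0.04 -0.41  0.83  0.15 -0.38]
xaxis [ 0.3725 -0.0754 -0.925 ]
t: 32.78
eef_pos: [0.5457, -0.3202, 0.0243]
ee_rot: [0.053, 0.554, -0.081, 0.827]
contact_force: [0.4, 0.6, 0.1]
gripper_width: 0.0514
yaw -0.194 pos [ 0.5457 -0.3202  0.0243] F [0.4 0.6 0.1] M [0.09 0.3  0.02] w 0.0514 t 32.775 j [-0.6  -0.04 -0.41  0.83  0.15 -0.38]
xaxis [ 0.3724 -0.0751 -0.925 ]
```

View pics/w21.png

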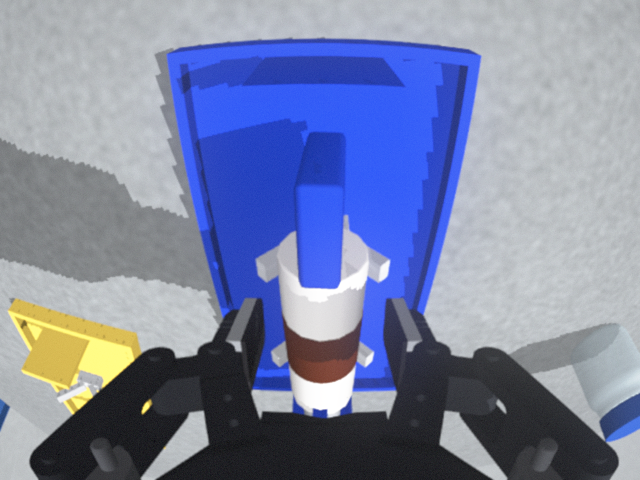

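View pics/s21.png

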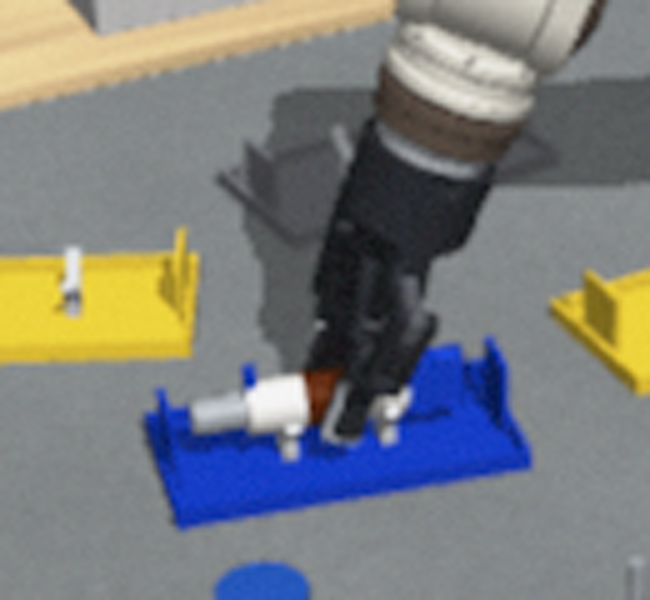

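```bash
python3 -m inch '-10 0 0 0 0 0 0.6;-30 0 0 0 0 0 0.6;-60 0 0 0 0 0 0.6;-100 0 0 0 0 0 0.6;-150 0 0 0 0 0 0.6;-200 0 0 0 0 0 0.6;-200 0 0 0 0 0 0.6'; python3 st.py;  python3 - <<'E'
from ov import *
s=ctrl.read_state(); c=ctrl.capture("wrist"); cv2.imwrite("pics/w22.png",c["color"][:,:,::-1])
tp=[.539,-.319,-.195]; ct_,st_=np.cos(tp[2]),np.sin(tp[2]); uz=np.array([-ct_,-st_,0]); m=np.array([tp[0],tp[1],.037]); z=np.array([0,0,1.])
c=ctrl.capture("wrist"); ov(c,s,m-.079*uz,uz,z,np.cross(z,uz),"pics/ov22.png",200,0,240,300,2)
c=ctrl.capture("side"); cv2.imwrite("pics/s22.png",c["color"][:,:,::-1])
c=ctrl.capture("top"); ov(c,None,m-.079*uz,uz,z,np.cross(z,uz),"pics/ovt22.png",350,165,90,110,6)
E
```

```text
t: 33.75
eef_pos: [0.4716, -0.3061, 0.2153]
ee_rot: [0.052, 0.551, -0.083, 0.829]
contact_force: [0.2, -0.7, 0.2]
gripper_width: 0.0509
yaw -0.193 pos [ 0.4716 -0.3061  0.2153] F [ 0.2 -0.7  0.2] M [0.07 0.35 0.07] w 0.0509 t 33.75 j [-0.66 -0.26 -0.24  1.23  0.17 -0.44]
xaxis [ 0.3784 -0.08   -0.9222]
```

View pics/ov22.png

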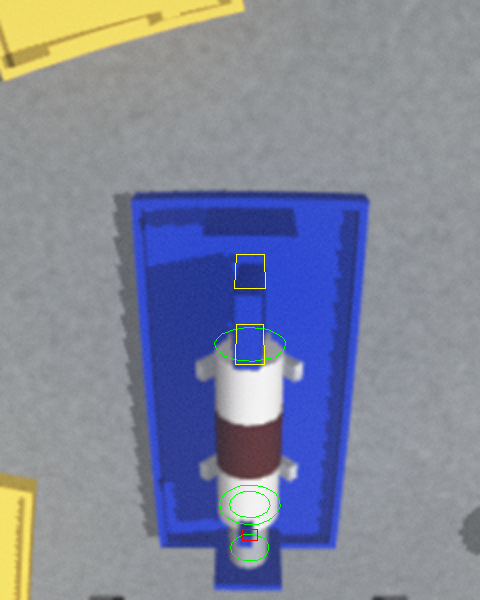

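View pics/s22.png

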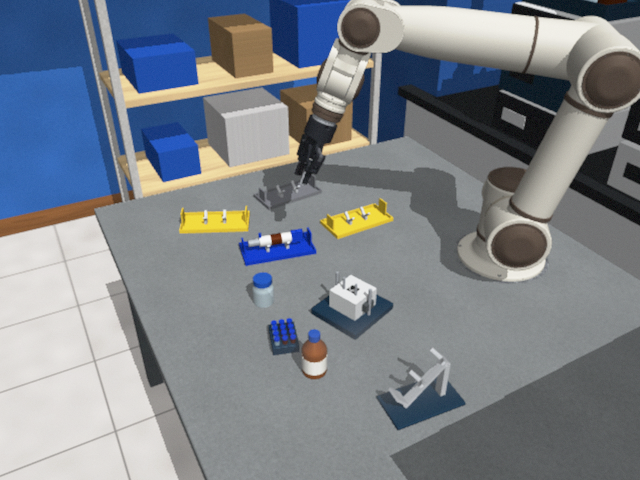

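View pics/ovt22.png

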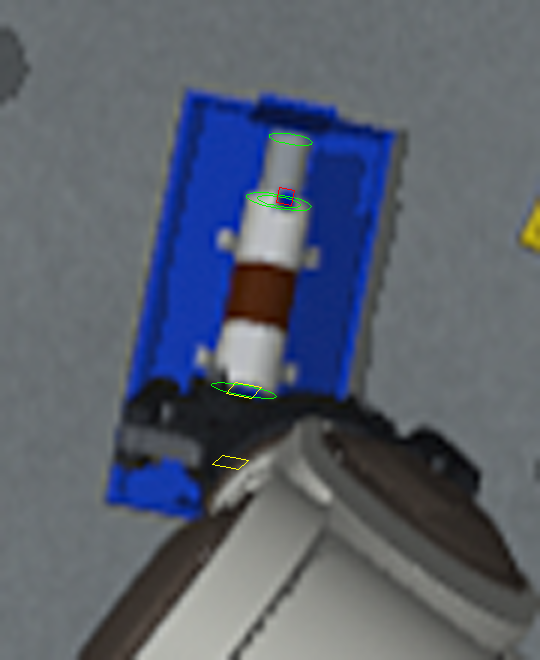

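```bash
python3 -c "
from bench import ctrl
print(ctrl.read_state()['joint_vel'].round(3)); print(ctrl.job_done())"
```

```text
[ 0.002  0.011 -0.007 -0.001 -0.001  0.   ]
the job is handed in; nothing more can be done
None
```

I handed the job in at about 34 s of the 72 s allowed. `job_done()` gives no verdict, so what follows rests on my own pictures and force readings.

- **Freeing:** I gripped the blue wing and twisted to and fro about ±0.46 rad, drawing about 2 mm per swing. The pull peaked near 20 N against the block's 21 N weight. When the cartridge came free the pull fell to about 2 N. Side pictures during the pull and after it showed the block down on its base.
- **Rest:** I laid the cartridge in the slanted rest, slid its foot onto the stop (about 5 N) and let go. A picture after I backed the gripper away showed it lying in both notches, about 2–4 mm from where I expected it.
- **Tray:** I took it again across its body and lowered it into the blue tray's notches with about 14 N at most on the wrist. I then shifted it about 1 mm sideways to centre it, released it and backed away.
- **Last checks:** The wrist and top pictures put the cartridge within about 3 mm of the expected pose, flat and along the tray. The robot was touching nothing. In the side picture the block was down, and the bottle, jar and vial rack looked unmoved.

**Disagreements:**
- The side camera read 1–2 pixels off the other two, so I gave it less weight.
- The cartridge met the tray's notches about 2 mm lower than planned.

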